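Make the warming hob safe and ready for the lip-colour class

TASK

Get the lip-colour warming station ready. First swing in the two pan handles that stick out over the front of the hob, so that each handle lies wholly over the hob top, a finger's width or more clear of the other pan and of the other handle, with both pans standing on their rings; then tip the saucepan's loose lid up by its tab, so that it visibly slants while still over the pan, lift it off and lay it right way up on the round cork mat. Press every shade plate from the wooden rack fully home, upright, into a sprung clip of its own (any clip), and leave the pigment bottles where they stand; if a pan gets knocked off its ring, put it right again.

Things in the scene. Friction and masses are not known exactly. Their poses are not given: they have to be found in the camera images.
- hob: Flat steel warming hob, fixed, 280 mm deep (its x) by 420 mm wide (its y), top 30 mm above the table; two dark rings on top, two small knobs on the front. Origin: centre of its underside. Its -x side is the front, towards the robot; it may be turned a little.
- ring_left (a point): Centre of the left ring on the hob top, at (-30, +135, 30) mm in the hob's frame. Ring 132 mm across; a pan belongs with its centre within 20 mm of it.
- ring_right (a point): Centre of the right ring, at (-30, -135, 30) mm in the hob's frame.
- saucepan_mid (a point): Loose aluminium saucepan that has the lid on: 100 mm across, 55 mm high, 0.4 kg, on one of the rings (either one). This point is on its axis, half-way up (27.5 mm above its underside). Its +x points along its straight black handle, +z up.
- saucepan_tip (a point): End of the saucepan's handle, 150 mm from the pan's axis, 46 mm above its underside, at half the handle's height. The handle runs level from 50 to 150 mm from the axis, 14 mm wide, 12 mm high; grip it anywhere beyond 80 mm. Axes as the pan's.
- milkpan_mid (a point): Loose aluminium milk pan, open, otherwise the same as the saucepan: 100 mm across, 55 mm high, 0.4 kg, on one of the rings (either one). This point is on its axis, half-way up (27.5 mm above its underside). Its +x points along its straight black handle, +z up.
- milkpan_tip (a point): End of the milkpan's handle, 150 mm from the pan's axis, 46 mm above its underside, at half the handle's height. The handle runs level from 50 to 150 mm from the axis, 14 mm wide, 12 mm high; grip it anywhere beyond 80 mm. Axes as the pan's.
- lid_mid (a point): Loose aluminium lid, 106 mm across, 90 g, seated on the saucepan's rim: a 4 mm disc with a 6 mm deep, 82 mm wide plug below that enters the pan (mouth 92 mm). This point is the disc's centre, 8 mm above the plug's underside; +x points to its upright black tab, +z up. The tab, fixed at the lid's edge, is 12 mm thick (along x), 24 mm wide (along y) and 26 mm high, standing on the disc: its centre is 43 mm out along +x and 15 mm above this point.
- lid_mat: Round cork mat for the lid, fixed, 180 mm across, 8 mm thick. Origin: centre of its underside. A lid laid on it has lid_mid 16 mm above the table; the whole lid has to be on the mat to within a few mm.
- rack: Fixed wooden rack, 200 mm long (its x), 60 mm wide, 28 mm high, with four slots in a row along its x, 46 mm apart, 7 mm wide, floors 12 mm above the table; the shade plates stand loosely in it. Origin: centre of its underside. The rack and the clip strip may have changed places.
- clips: Fixed aluminium strip, 200 mm long (its x), 70 mm wide, with four sprung clips in a row along its x, 46 mm apart. Origin: centre of its underside.
- clip1 (a point): Clip 1 of the strip, at (-69, 0, 12) mm in the strip's frame: the centre of the clip's floor, 12 mm above the table. Two steel jaws, 26 mm long along x, with rounded tops 38 mm above the table, are sprung shut to a 2 mm gap; they part along y when a blade is pushed straight down between them (about 5 to 20 N) and then hold it upright. All clips start empty.
- clip2 (a point): Clip 2 of the strip, at (-23, 0, 12) mm in the strip's frame: the centre of the clip's floor, 12 mm above the table. Two steel jaws, 26 mm long along x, with rounded tops 38 mm above the table, are sprung shut to a 2 mm gap; they part along y when a blade is pushed straight down between them (about 5 to 20 N) and then hold it upright. All clips start empty.
- clip3 (a point): Clip 3 of the strip, at (23, 0, 12) mm in the strip's frame: the centre of the clip's floor, 12 mm above the table. Two steel jaws, 26 mm long along x, with rounded tops 38 mm above the table, are sprung shut to a 2 mm gap; they part along y when a blade is pushed straight down between them (about 5 to 20 N) and then hold it upright. All clips start empty.
- clip4 (a point): Clip 4 of the strip, at (69, 0, 12) mm in the strip's frame: the centre of the clip's floor, 12 mm above the table. Two steel jaws, 26 mm long along x, with rounded tops 38 mm above the table, are sprung shut to a 2 mm gap; they part along y when a blade is pushed straight down between them (about 5 to 20 N) and then hold it upright. All clips start empty.
- plate1_mid (a point): Shade plate (may be absent), 50 g: upright, 34 mm wide (its x), 70 mm high; white blade 5 mm thick (its y) with a rounded lower edge, and along the top a grey grip bar 10 mm thick and 16 mm high. This point is its centre, half-way up, 35 mm above its lower edge. +z up. Fully home in a clip this point is 35 mm above the clip's floor point.
- plate2_mid (a point): Shade plate (may be absent), 50 g: upright, 34 mm wide (its x), 70 mm high; white blade 5 mm thick (its y) with a rounded lower edge, and along the top a grey grip bar 10 mm thick and 16 mm high. This point is its centre, half-way up, 35 mm above its lower edge. +z up. Fully home in a clip this point is 35 mm above the clip's floor point.
- plate3_mid (a point): Shade plate (may be absent), 50 g: upright, 34 mm wide (its x), 70 mm high; white blade 5 mm thick (its y) with a rounded lower edge, and along the top a grey grip bar 10 mm thick and 16 mm high. This point is its centre, half-way up, 35 mm above its lower edge. +z up. Fully home in a clip this point is 35 mm above the clip's floor point.
- plate4_mid (a point): Shade plate (may be absent), 50 g: upright, 34 mm wide (its x), 70 mm high; white blade 5 mm thick (its y) with a rounded lower edge, and along the top a grey grip bar 10 mm thick and 16 mm high. This point is its centre, half-way up, 35 mm above its lower edge. +z up. Fully home in a clip this point is 35 mm above the clip's floor point.
- pigment1: Bystander, to be left alone: small amber glass pigment bottle with a white cap, 28 mm across, 56 mm high. Origin: centre of its underside.
- pigment2: Bystander, to be left alone: small amber glass pigment bottle with a white cap, 28 mm across, 56 mm high. Origin: centre of its underside.
- pigment3: Bystander, to be left alone: small amber glass pigment bottle with a white cap, 28 mm across, 56 mm high. Origin: centre of its underside.

How it is judged:
By the outcome, as a careful person would: the job done as asked, in the order asked, and still so for the second after the job is handed in, with the robot touching nothing.
Of plate1, plate2, plate3, plate4 only 2 to 4 are there at a start; the rules pass over those that are not, and their reading is None.
At some moment in a run one of milkpan may be knocked a few centimetres aside while the robot is not near it.
It also fails if it takes over 208 s, if anything falls off the work surface, if the arm or the gripper's body presses on something with over 40 N, if the wrist force passes 120 N, or if a joint passes its speed limit or range.

ROBOT

A 7-joint arm with a two-finger parallel gripper is mounted at the origin on the work surface. World frame = base frame: x ahead of the robot, y to its left, z up, the work surface at z = 0. Lengths are in m, angles in rad, forces in N, time in s.
With the tool pointing down it reaches from about 0.35 to 0.9 m from the base axis. Payload 8.1 kg.
Tool frame: the origin (TCP) lies on the centre line of the jaws, within the pads' length; the fingertips stand 19 mm ahead of it and the grasp point (between the pads) is the TCP (arm.tip_reach is the distance from the TCP to the fingertips, in m); z points along the fingers, y is the line along which they close (so a half turn about z gives the same grasp; the last joint's range is limited). The gripper opens to 92 mm and grips with 3 to 60 N. Pads are 19 mm wide; open, the fingers measure 130 mm over their backs; the gripper's body (75 mm by 190 mm) begins 47 mm behind the grasp point.
Start: joints at [1.034, 0.434, 0.025, 1.573, -0.012, 1.134, -0.075], TCP at [0.263, -0.567, 0.246] pointing down, gripper open.
Joint ranges: [-2.62, 2.62], [-0.44, 2.09], [-1.27, 1.32], [0.08, 2.57], [-1.32, 4.46], [0.12, 2], [-2.74, 2.74]. Speed limits (rad/s): [2.22, 2.22, 3.01, 3.01, 3.14, 3.14, 3.14].

INTERFACE

Orientations are given as a rotation vector (axis times angle).
In Python, from cell import arm gives the robot as it stands.
- The arm moves only by the tool arm_command, never from a script. Its argument "targets" is a list that holds one entry, the list of rows, each a list of 6 numbers: the shift along the tool's x, y, z in m, then the turn, a rotation vector about the tool's x, y, z in rad. A call has 1 to 10 rows; each row shifts and turns the commanded pose from where the row before left it, along the tool's axes as they then stand; what a row does not reach is not made up. A row lasts 1/8 s, in which the tool goes at most 62.5 mm and 10.7 degrees, less where a joint would pass 70% of its speed; a pose out of reach is approached as far as the arm can. A call with a gripper value outside its range is refused whole. "jaw" is the finger opening in m, from 0 to 0.0918, set as the call begins (left out, the last holds). The fingers move at their own pace and stop on an object; "newtons" is the grip in N (left out, the last holds). Time passes only in rows, so rows that do not move let the fingers close. It gives the time, the measured TCP pose, the force, the opening and the grip force at its end, in the units of the state.
- arm.observe(): the state, without advancing time (a new reading comes with each control period).
- arm.get_image(name): name is "side" or "top"; returns a dict with "pixels" (480x640x3 uint8, red, green, blue), "z_map" (480x640 float32, m along the optical axis (not along the pixel's ray), 0 where there is no reading), "fx", "fy", "cx", "cy" (pixels), "dist" ([k1, k2, p1, p2, k3] as OpenCV has them; the pictures are not rectified), "xyz" and "rotation" of the camera in the world. Camera axes: x right, y down, z forward; pixel columns grow to the right and rows downward; lengths in m; the calibration is good to about 2 mm. A picture is of the moment at which its call begins.
- arm.sign_off(): hands the job in; it is judged then, once.
The state is a dict: "clock": time; "joints": joint angles; "dq": joint speeds; "joint_efforts": joint torques, N m; "position": TCP position; "ee_rot": TCP orientation; "force": force on the tool from outside, world axes, zero at the start; "ft_torque": the same for the moment, N m; "width": opening from 0.0 (shut) to 1.0 (fully open); "gripper_force": force on a finger pad.
Only numpy, scipy, OpenCV 4.12 (cv2) and the standard library are available. Lean on these libraries where they do the work, as an engineer would, in place of code of your own. Each camera call takes 0.05 s, during which the arm holds its last target. There are 200 camera calls.

## Working session

There is one attempt and no reset: what is moved stays moved. The work goes in short steps, Python scripts to look and compute and a tool call to move; the robot and the scene stay as the last step left them, time stands still between calls to the robot, and variables do not carry over. Pictures are saved under pics/ and viewed, at most 14 in all, crops included, and the job is handed in when it is done.

Besides the shell and the picture viewer there is one more tool, called after ">>>" as name([rows], argument=value, ...), one row to a line, values as JSON. arm_command: Moves the arm, as the interface text tells. Its arguments: {"type":"object","properties":{"targets":{"type":"array","items":{"type":"array","items":{"type":"array","items":{"type":"number"}}}},"jaw":{"type":"number"},"newtons":{"type":"number"}},"required":["targets"]}

```bash
ls; mkdir -p pics; cat > h.py <<'E'
import numpy as np, cv2
from scipy.spatial.transform import Rotation as R
from cell import arm
def cam(n):
    im=arm.get_image(n); return im
def Rc(im):
    r=np.array(im["rotation"],float)
    return r if r.shape==(3,3) else R.from_rotvec(r).as_matrix() if r.size==3 else R.from_quat(r).as_matrix()
def cloud(im):
    h,w=im["z_map"].shape
    K=np.array([[im["fx"],0,im["cx"]],[0,im["fy"],im["cy"]],[0,0,1]])
    u,v=np.meshgrid(np.arange(w),np.arange(h))
    p=cv2.undistortPoints(np.stack([u,v],-1).reshape(-1,1,2).astype(np.float64),K,np.array(im["dist"],float)).reshape(h,w,2)
    z=im["z_map"].astype(float)
    P=np.stack([p[...,0]*z,p[...,1]*z,z],-1)@Rc(im).T+np.array(im["xyz"])
    P[z==0]=np.nan
    return P
def save(im,name,crop=None,s=1):
    p=cv2.cvtColor(im["pixels"],cv2.COLOR_RGB2BGR)
    if crop: x0,y0,x1,y1=crop; p=p[y0:y1,x0:x1]
    if s!=1: p=cv2.resize(p,None,fx=s,fy=s,interpolation=cv2.INTER_CUBIC)
    cv2.imwrite("pics/"+name,p)
E
python3 - <<'E'
from h import *
import pickle
for n in("top","side"):
    im=cam(n); save(im,n+"0.png"); np.save(n+"0.npy",cloud(im)); print(n,im["xyz"],im["rotation"],im["fx"])
    pickle.dump(im,open(n+"0.pkl","wb"))
print(arm.observe())
E
```

```text
pics
top [ 0.40323524 -0.01838252  1.29471739] [-2.14357322  2.18255716 -0.08223146] 453.40772223459777
side [ 0.36195803 -0.72931263  0.91900209] [-2.41370164  0.23665015 -0.07709266] 512.9366093904549
{'clock': 0.1, 'joints': array([ 1.03443392,  0.43512577,  0.0250048 ,  1.57398864, -0.01159573,
        1.13400861, -0.07511642]), 'dq': array([ 9.75739947e-05, -5.09898060e-04,  7.27912396e-04, -1.52944555e-03,
       -4.21117706e-04,  1.97832377e-03, -7.07598509e-04]), 'joint_efforts': array([ 4.53304019e-03, -6.69128966e+01,  9.88457836e-01, -3.15150082e+01,
       -6.04498526e-02,  3.73585860e-02,  5.06770834e-05]), 'position': array([ 0.26243814, -0.56676256,  0.24504767]), 'ee_rot': array([-3.06674916e+00, -6.75568472e-01,  6.84469530e-04]), 'force': array([ 0.10478298, -0.70677584,  0.65939395]), 'ft_torque': array([ 0.01282049, -0.02937888, -0.03747928]), 'gripper_force': 0.0, 'width': 0.9977257178307097}
```

View pics/top0.png

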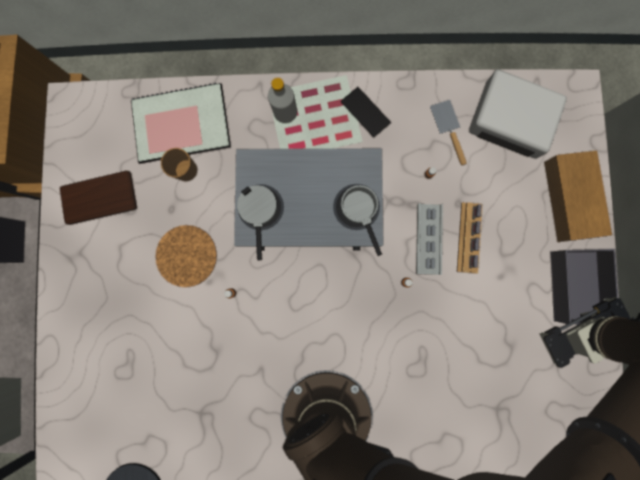

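View pics/side0.png

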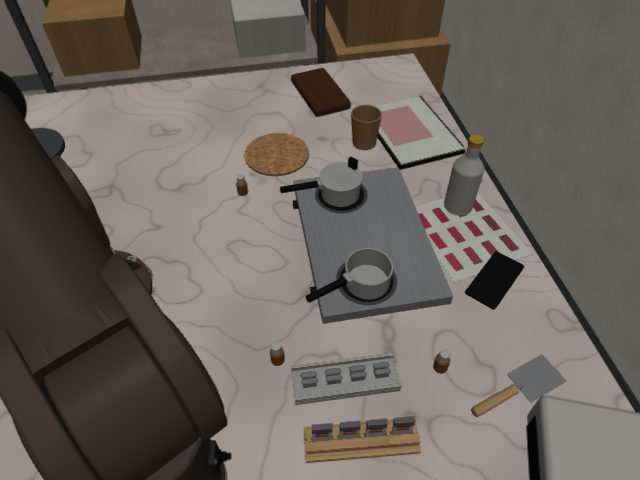

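Top view: lidded saucepan on the left ring at (258,206) with its tab at (246,190). Milk pan at (359,206), mat (187,256), clip strip (429,240), rack with four plates (470,238). Bottles at (231,293), (406,282) and (429,174).

```bash
python3 - <<'E'
from h import *
import pickle
im=pickle.load(open("top0.pkl","rb")); save(im,"top0a.png",(225,140,395,265),4.7)
save(im,"top0b.png",(400,190,500,285),6)
P=np.load("top0.npy")
for n,(u,v) in dict(lid=(262,210),tab=(246,190),milkin=(359,206),sh=(260,250),mh=(374,243),mat=(187,256),hob=(310,200),c1=(429,212),table=(330,320),p1=(476,211),p4=(474,266),rk=(462,240),b1=(231,293),b2=(406,282),b3=(429,174)).items():
    print(n,np.round(P[v-1:v+2,u-1:u+2].reshape(-1,3)[[4,0,8]]*1000).tolist())
# segmentation
Z=P[...,2]
def fit(m,name):
    q=P[m]; c=np.nanmean(q,0); print(name,len(q),np.round(c*1000,1))
hsv=cv2.cvtColor(im["pixels"],cv2.COLOR_RGB2HSV)
u,v=np.meshgrid(np.arange(640),np.arange(480))
def box(a,b,c,d): return (u>=a)&(u<=c)&(v>=b)&(v<=d)
def rect(m,name):
    q=(P[m][:,:2]*1000).astype(np.float32); r=cv2.minAreaRect(q); print(name,len(q),r)
rect(box(225,140,395,262)&(abs(Z-.03)<.006),"hob")
rect(box(410,195,447,285)&(Z>.006)&(Z<.05),"clips")
rect(box(452,195,490,285)&(Z>.015)&(Z<.04),"rack")
for k in((235,180,283,230),(335,180,385,224)):
    m=box(*k)&(abs(Z-.088)<.012); q=(P[m][:,:2]*1000).astype(np.float32); print("pan",len(q),cv2.minEnclosingCircle(q),q.mean(0))
m=box(150,220,222,292)&(Z>.004)&(Z<.02); q=(P[m][:,:2]*1000).astype(np.float32); print("mat",cv2.minEnclosingCircle(q),q.mean(0))
m=box(452,195,490,285)&(Z>.06); print("plates z",np.nanmean(Z[m]),m.sum())
n,l,s,c=cv2.connectedComponentsWithStats(m.astype(np.uint8))
for i in range(1,n): print(s[i],np.round(np.nanmean(P[l==i],0)*1000,1), np.nanmin(P[l==i],0)*1000,np.nanmax(P[l==i],0)*1000)
E
```

```text
lid [[573.0, 164.0, 83.0], [575.0, 166.0, 89.0], [569.0, 160.0, 91.0]]
tab [[624.0, 202.0, 112.0], [626.0, 204.0, 115.0], [621.0, 200.0, 112.0]]
milkin [[586.0, -101.0, 33.0], [589.0, -99.0, 32.0], [584.0, -104.0, 31.0]]
sh [[465.0, 170.0, 83.0], [468.0, 174.0, 77.0], [463.0, 168.0, 79.0]]
mh [[478.0, -136.0, 82.0], [481.0, -133.0, 80.0], [476.0, -138.0, 84.0]]
mat [[455.0, 394.0, 4.0], [458.0, 397.0, 6.0], [452.0, 390.0, 6.0]]
hob [[607.0, 36.0, 27.0], [609.0, 39.0, 29.0], [603.0, 33.0, 32.0]]
c1 [[565.0, -297.0, 34.0], [567.0, -293.0, 42.0], [562.0, -299.0, 38.0]]
table [[268.0, -14.0, 3.0], [271.0, -11.0, -1.0], [266.0, -17.0, 4.0]]
p1 [[561.0, -419.0, 68.0], [567.0, -422.0, 50.0], [558.0, -420.0, 73.0]]
p4 [[412.0, -402.0, 82.0], [415.0, -404.0, 66.0], [409.0, -403.0, 84.0]]
rk [[486.0, -392.0, 14.0], [490.0, -391.0, 8.0], [483.0, -395.0, 15.0]]
b1 [[350.0, 256.0, 50.0], [353.0, 257.0, 56.0], [347.0, 256.0, 36.0]]
b2 [[372.0, -223.0, 54.0], [375.0, -221.0, 45.0], [370.0, -225.0, 57.0]]
b3 [[673.0, -301.0, 38.0], [676.0, -299.0, 35.0], [671.0, -305.0, 33.0]]
hob 12185 ((613.882995
[... 439 characters left out ...]
978881836), 56.2496223449707) [ 580.9071 -102.4193]
mat ((456.9169006347656, 395.5140686035156), 138.11439514160156) [456.04892 397.44437]
plates z 0.07875705444358 277
[476 204   5  13  57] [ 562.2 -421.1   78.9] [ 545.87569285 -426.15112121   60.21370574] [ 580.42471958 -417.21028466   86.95436209]
[475 221   6  13  73] [ 515.9 -417.1   79.1] [ 499.63878607 -423.68818294   62.62646268] [ 533.42345896 -411.22680067   87.21116621]
[474 238   6  13  74] [ 470.3 -412.3   78.5] [ 454.45655521 -419.57390444   62.21004151] [ 487.29951489 -406.63123349   87.64368833]
[473 255   6  13  73] [ 425.2 -407.1   78.6] [ 408.86708024 -414.58094451   60.2581151 ] [ 441.28533015 -400.98794082   86.37771296]
```

View pics/top0a.png

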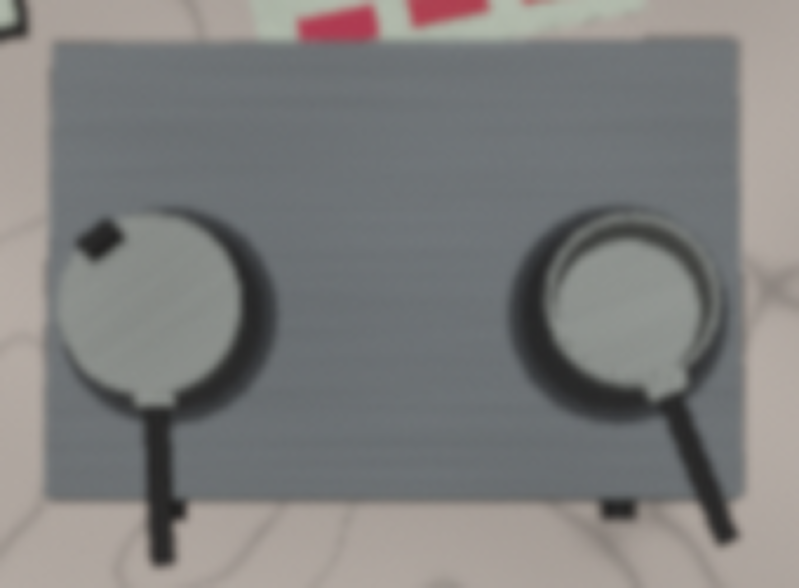

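View pics/top0b.png

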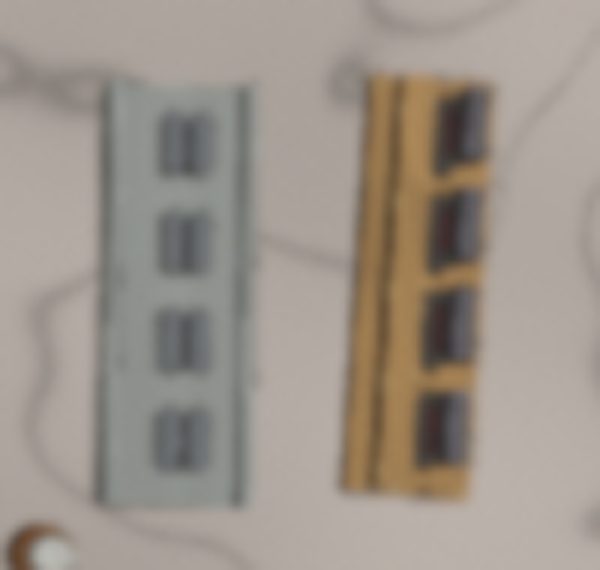

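```bash
cat >> h.py <<'E'
def ray(im,u,v,z):
    K=np.array([[im["fx"],0,im["cx"]],[0,im["fy"],im["cy"]],[0,0,1]])
    p=cv2.undistortPoints(np.array([[[u,v]]],float),K,np.array(im["dist"],float)).ravel()
    d=Rc(im)@np.array([p[0],p[1],1]); o=np.array(im["xyz"]); return (o+d*(z-o[2])/d[2])*1000
E
python3 - <<'E'
from h import *
import pickle
im=pickle.load(open("top0.pkl","rb"))
def f(n,x,y,z,s=4.7,o=(225,140)):
    p=ray(im,o[0]+(x+.5)/s-.5,o[1]+(y+.5)/s-.5,z/1000); print(n,np.round(p,1)); return p
for a in [("TL",52,42,30),("TR",738,38,30),("BR",743,500,30),("BL",47,500,30),("lid",151,302,89),("tab",100,236,115),("stip",162,563,82),("sroot",157,410,82),("milk",632,306,85),("mtip",727,541,82),("mroot",672,400,82)]: f(*a)
for a in [("c",187,144,38),("c",184,242,38),("c",183,341,38),("c",182,439,38),("p",476,123,82),("p",462,226,82),("p",452,328,82),("p",444,428,82),("rTL",368,74,28),("rTR",494,77,28),("rBR",469,498,28),("rBL",340,490,28)]: f(*a,s=6,o=(400,190))
P=np.load("top0.npy")
for m in("b1",231,293),("b2",407,282),("b3",430,174): print(m[0],ray(im,m[1],m[2],.056))
hsv=cv2.cvtColor(im["pixels"],cv2.COLOR_RGB2HSV)
m=(hsv[...,1]>100); n,l,s,c=cv2.connectedComponentsWithStats(m.astype(np.uint8)); i=l[256,187]; print(s[i],c[i],ray(im,*c[i],.008))
t=cv2.cvtColor(im["pixels"],cv2.COLOR_RGB2GRAY)
R0=R.from_rotvec(arm.observe()["ee_rot"]).as_matrix(); print(R0.round(3))
E
```

```text
TL [760.7 247.9  30. ]
TR [ 753.4 -170.5   30. ]
BR [ 472.8 -164.8   30. ]
BL [480.3 250.1  30. ]
lid [589.4 177.5  89. ]
tab [623.7 202.1 115. ]
stip [440.  172.9  82. ]
sroot [527.8 175.4  82. ]
milk [582.1 -98.3  85. ]
mtip [ 446.8 -149.    82. ]
mroot [ 527.9 -119.9   82. ]
c [ 560.3 -300.8   38. ]
c [ 514.5 -297.6   38. ]
c [ 468.6 -295.3   38. ]
c [ 423.5 -293.2   38. ]
p [ 561.9 -422.1   82. ]
p [ 515.5 -413.4   82. ]
p [ 469.8 -406.7   82. ]
p [ 425.3 -401.    82. ]
rTL [ 593.1 -390.    28. ]
rTR [ 590.7 -449.8   28. ]
rBR [ 393.6 -428.3   28. ]
rBL [ 398.5 -368.1   28. ]
b1 [350.32435794 254.62282615  56.        ]
b2 [ 372.30489148 -224.99892235   56.        ]
b3 [ 668.82122238 -299.42862152   56.        ]
[ 156  226   60   61 2869] [185.57615894 255.66573719] [456.21628369 396.98666703   8.        ]
[[ 0.907  0.42  -0.001]
 [ 0.42  -0.907  0.001]
 [-0.    -0.001 -1.   ]]
```

The scene geometry matches the given sizes. The plan is to turn the saucepan handle from −178° to −120°, and the milk pan handle from −159° (via +90°) to about 82°. First, a small move planner.

```bash
cat >> h.py <<'E'
def down(yaw): return R.from_euler("z",yaw,degrees=True)*R.from_euler("x",180,degrees=True)
def plan(pos,rot,n=None,start=None):
    """equal rows taking the tool to pos (mm), rot; returns end pose for chaining"""
    if start is None:
        s=arm.observe(); start=(np.array(s["position"])*1000,R.from_rotvec(s["ee_rot"]))
    p0,r0=start; pos=np.array(pos,float)
    dr=(r0.inv()*rot).as_rotvec(); D=r0.inv().apply(pos-p0)
    if n is None: n=int(max(np.ceil(np.linalg.norm(D)/45),np.ceil(np.degrees(np.linalg.norm(dr))/8.5),1))
    w=dr/n; M=sum(R.from_rotvec(w*k).as_matrix() for k in range(n))
    d=np.linalg.solve(M,D)/1000
    print(n,"x",[*(round(float(x),4) for x in d),*(round(float(x),4) for x in w)]); return pos,rot
E
python3 - <<'E'
from h import *
a=plan((474,174,170),down(0))
a=plan((474,174,80),down(0),None,a)
E
```

```text
18 x [0.0209, -0.0377, 0.0042, -0.0001, 0.0, 0.0241]
2 x [0.0, -0.0, 0.045, 0.0, 0.0, 0.0]
```

>>> arm_command([
  [[0.0209, -0.0377, 0.0042, 0, 0, 0.0241], [0.0209, -0.0377, 0.0042, 0, 0, 0.0241], [0.0209, -0.0377, 0.0042, 0, 0, 0.0241], [0.0209, -0.0377, 0.0042, 0, 0, 0.0241], [0.0209, -0.0377, 0.0042, 0, 0, 0.0241], [0.0209, -0.0377, 0.0042, 0, 0, 0.0241], [0.0209, -0.0377, 0.0042, 0, 0, 0.0241], [0.0209, -0.0377, 0.0042, 0, 0, 0.0241], [0.0209, -0.0377, 0.0042, 0, 0, 0.0241]],
], jaw=0.06)

```text
clock: 1.23
position: [0.3277, -0.184, 0.2078]
ee_rot: [3.123, 0.338, -0.0]
force: [0.6, -0.2, 0.6]
width: 0.655
gripper_force: 0.0
```

>>> arm_command([
  [[0.0209, -0.0377, 0.0042, 0, 0, 0.0241], [0.0209, -0.0377, 0.0042, 0, 0, 0.0241], [0.0209, -0.0377, 0.0042, 0, 0, 0.0241], [0.0209, -0.0377, 0.0042, 0, 0, 0.0241], [0.0209, -0.0377, 0.0042, 0, 0, 0.0241], [0.0209, -0.0377, 0.0042, 0, 0, 0.0241], [0.0209, -0.0377, 0.0042, 0, 0, 0.0241], [0.0209, -0.0377, 0.0042, 0, 0, 0.0241], [0.0209, -0.0377, 0.0042, 0, 0, 0.0241], [0, 0, 0, 0, 0, 0]],
])

```text
clock: 2.48
position: [0.4739, 0.1766, 0.1696]
ee_rot: [-3.14, -0.006, 0.001]
force: [-0.1, -1.0, -0.4]
width: 0.651
gripper_force: 0.0
```

```bash
python3 - <<'E'
from h import *
s=arm.observe(); print(s["clock"],s["position"],s["ee_rot"],s["joints"].round(2),s["force"])
a=plan((474,174,80),down(2))
im=cam("top"); save(im,"t1.png",(225,140,395,265),4.7)
E
```

```text
2.475 [0.4738854  0.17658678 0.16959128] [-3.13976674e+00 -5.66895342e-03  6.77454216e-04] [-0.13  0.36 -0.42  1.93  0.19  0.89 -2.21] [-0.09283312 -0.97258576 -0.3857088 ]
2 x [0.0001, 0.0014, 0.0448, -0.0009, 0.0002, -0.0156]
```

>>> arm_command([
  [[0, 0.0007, 0.03, 0, 0, -0.01], [0, 0.0007, 0.03, 0, 0, -0.01], [0, 0.0007, 0.03, 0, 0, -0.01], [0, 0, 0, 0, 0, 0]],
])

```text
clock: 3.02
position: [0.4717, 0.169, 0.0786]
ee_rot: [3.139, 0.045, -0.007]
force: [0.2, -0.0, 0.8]
width: 0.655
gripper_force: 0.0
```

>>> arm_command([
  [[0, 0, 0, 0, 0, 0], [0, 0, 0, 0, 0, 0], [0, 0, 0, 0, 0, 0], [0, 0, 0, 0, 0, 0], [0, 0, 0, 0, 0, 0], [0, 0, 0, 0, 0, 0]],
], jaw=0.0, newtons=25)

```text
clock: 3.78
position: [0.4736, 0.1718, 0.0803]
ee_rot: [-3.141, -0.048, -0.001]
force: [-0.4, 2.1, 1.7]
width: 0.147
gripper_force: 24.9
```

>>> arm_command([
  [[0.0006, 0.0116, 0, 0, 0, -0.1], [0.0006, 0.0116, 0, 0, 0, -0.1], [0.0006, 0.0116, 0, 0, 0, -0.1], [0.0006, 0.0116, 0, 0, 0, -0.1], [0.0006, 0.0116, 0, 0, 0, -0.1], [0.0006, 0.0116, 0, 0, 0, -0.1], [0.0006, 0.0116, 0, 0, 0, -0.1], [0.0006, 0.0116, 0, 0, 0, -0.1], [0.0006, 0.0116, 0, 0, 0, -0.1], [0.0006, 0.0116, 0, 0, 0, -0.1]],
])

```text
clock: 5.03
position: [0.5287, 0.0753, 0.0799]
ee_rot: [-2.73, -1.553, 0.004]
force: [-4.8, 2.2, 3.4]
width: 0.153
gripper_force: 25.1
```

```bash
python3 - <<'E'
from h import *
s=arm.observe(); print(s["joints"].round(2),s["force"])
im=cam("top"); save(im,"t2.png",(225,140,395,265),4.7)
E
```

```text
[ 0.22  0.58 -0.63  1.93  0.47  0.79 -1.22] [-4.83123125  2.24759147  3.44024283]
```

View pics/t2.png

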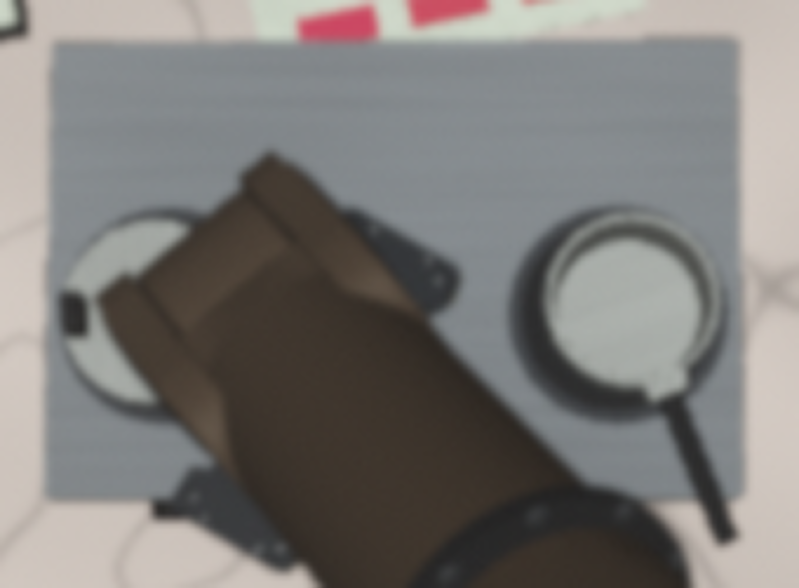

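The saucepan has turned about its own axis and the lid tab is now at crop (74,314). The milk pan hasn't moved. Next I'll release and go to the milk pan.

>>> arm_command([
  [[0, 0, 0, 0, 0, 0], [0, 0, 0, 0, 0, 0], [0, 0, 0, 0, 0, 0], [0, 0, -0.03, 0, 0, 0], [0, 0, -0.04, 0, 0, 0], [0, 0, -0.03, 0, 0, 0]],
], jaw=0.055)

```text
clock: 5.82
position: [0.5301, 0.0755, 0.1817]
ee_rot: [2.734, 1.547, 0.001]
force: [0.1, 0.3, -0.3]
width: 0.601
gripper_force: 0.0
```

```bash
python3 - <<'E'
from h import *
im=cam("top"); save(im,"t3.png",(225,140,395,265),4.7)
m=np.array([582.1,-98.3]); t=np.array([446.8,-149]); d=(t-m)/np.linalg.norm(t-m); g=m+d*114; yaw=np.degrees(np.arctan2(d[1],d[0]))%360; print(g,yaw)
a=plan((*g,180),down(yaw-40)); 
b=plan((*g,180),down(yaw),None,a)
E
```

```text
[ 475.34874955 -138.30213154] 200.54212157963565
12 x [-0.0182, -0.0106, 0.0004, 0.0005, 0.0001, -0.1477]
5 x [0.0, 0.0, 0.0, -0.0, 0.0, -0.1396]
```

>>> arm_command([
  [[-0.0182, -0.0106, 0, 0, 0, -0.1477], [-0.0182, -0.0106, 0, 0, 0, -0.1477], [-0.0182, -0.0106, 0, 0, 0, -0.1477], [-0.0182, -0.0106, 0, 0, 0, -0.1477], [-0.0182, -0.0106, 0, 0, 0, -0.1477], [-0.0182, -0.0106, 0, 0, 0, -0.1477], [-0.0182, -0.0106, 0, 0, 0, -0.1477], [-0.0182, -0.0106, 0, 0, 0, -0.1477], [-0.0182, -0.0106, 0, 0, 0, -0.1477], [-0.0182, -0.0106, 0, 0, 0, -0.1477]],
])

```text
clock: 7.12
position: [0.4543, -0.1023, 0.1801]
ee_rot: [0.974, 2.987, -0.001]
force: [-0.2, -0.0, -0.7]
width: 0.598
gripper_force: 0.0
```

>>> arm_command([
  [[-0.0182, -0.0106, 0, 0, 0, -0.1477], [-0.0182, -0.0106, 0, 0, 0, -0.1477], [0, 0, 0, 0, 0, -0.14], [0, 0, 0, 0, 0, -0.14], [0, 0, 0, 0, 0, -0.14], [0, 0, 0, 0, 0, -0.14], [0, 0, 0, 0, 0, -0.14], [0, 0, 0, 0, 0, 0], [0, 0, 0, 0, 0, 0]],
])

```text
clock: 8.25
position: [0.4739, -0.1387, 0.1801]
ee_rot: [0.559, -3.091, 0.0]
force: [0.0, -0.0, 0.6]
width: 0.602
gripper_force: 0.0
```

```bash
python3 - <<'E'
from h import *
s=arm.observe(); print(s["joints"].round(2))
im=cam("top"); save(im,"t4.png",(225,140,395,265),4.7)
plan((475.3,-138.3,80),down(200.5),4)
E
```

```text
[ 1.04  0.6  -1.23  1.91  0.64  1.11  1.48]
4 x [-0.0004, -0.0, 0.025, -0.0, -0.0, 0.0001]
```

View pics/t4.png

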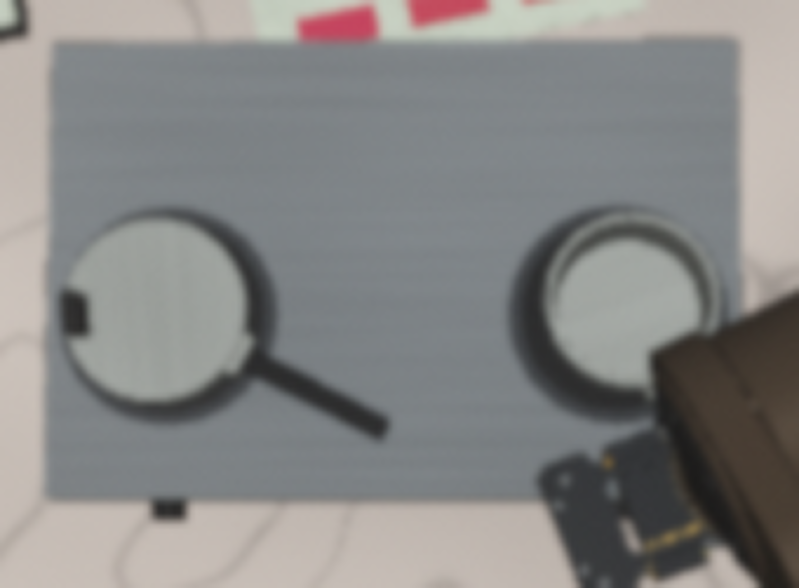

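The saucepan handle now lies fully over the hob, with its tip at crop (378,432). The milk pan hasn't moved and the gripper is above its handle, so I'll go down and grip.

>>> arm_command([
  [[-0.0004, 0, 0.025, 0, 0, 0], [-0.0004, 0, 0.025, 0, 0, 0], [-0.0004, 0, 0.025, 0, 0, 0], [-0.0004, 0, 0.025, 0, 0, 0], [0, 0, 0, 0, 0, 0]],
])

```text
clock: 8.93
position: [0.4745, -0.1381, 0.079]
ee_rot: [0.561, -3.088, -0.002]
force: [-0.5, 0.3, -0.8]
width: 0.598
gripper_force: 0.0
```

>>> arm_command([
  [[0, 0, 0, 0, 0, 0], [0, 0, 0, 0, 0, 0], [0, 0, 0, 0, 0, 0], [0, 0, 0, 0, 0, 0], [0, 0, 0, 0, 0, 0], [0, 0, 0, 0, 0, 0]],
], jaw=0.0)

```text
clock: 9.68
position: [0.4757, -0.1386, 0.0803]
ee_rot: [-0.563, 3.091, -0.001]
force: [0.1, -1.5, 1.3]
width: 0.148
gripper_force: 25.0
```

```bash
python3 - <<'E'
from h import *
s=arm.observe(); print(s["joints"].round(2),s["position"],s["width"]*91.8,np.linalg.norm(s["position"][:2]*1000-[582.1,-98.3]))
E
```

```text
[ 0.94  0.71 -1.09  2.    0.8   0.94  1.35] [ 0.47566997 -0.13856835  0.08027813] 13.612228749562508 113.79319627106507
```

>>> arm_command([
  [[-0.0006, 0.0118, 0, 0, 0, 0.104], [-0.0006, 0.0118, 0, 0, 0, 0.104], [-0.0006, 0.0118, 0, 0, 0, 0.104], [-0.0006, 0.0118, 0, 0, 0, 0.104], [-0.0006, 0.0118, 0, 0, 0, 0.104], [-0.0006, 0.0118, 0, 0, 0, 0.104], [-0.0006, 0.0118, 0, 0, 0, 0.104], [-0.0006, 0.0118, 0, 0, 0, 0.104], [-0.0006, 0.0118, 0, 0, 0, 0.104], [-0.0006, 0.0118, 0, 0, 0, 0.104]],
])

```text
clock: 10.92
position: [0.4921, -0.027, 0.0799]
ee_rot: [-1.052, -2.958, 0.003]
force: [-2.9, -2.1, 3.6]
width: 0.152
gripper_force: 25.0
```

```bash
python3 - <<'E'
from h import *
s=arm.observe(); print(s["joints"].round(2),s["position"],s["force"],np.linalg.norm(s["position"][:2]*1000-[582.1,-98.3]))
print(np.degrees(np.arctan2(*R.from_rotvec(s["ee_rot"]).as_matrix()[[1,0],0])))
E
```

```text
[ 0.56  0.59 -0.84  2.02  0.61  0.81  0.25] [ 0.4921369  -0.02696915  0.07987147] [-2.90592044 -2.12054342  3.61580337] 114.81048961577899
140.85115302454952
```

>>> arm_command([
  [[-0.0006, 0.0118, 0, 0, 0, 0.104], [-0.0006, 0.0118, 0, 0, 0, 0.104], [-0.0006, 0.0118, 0, 0, 0, 0.104], [-0.0006, 0.0118, 0, 0, 0, 0.104], [-0.0006, 0.0118, 0, 0, 0, 0.104], [-0.0006, 0.0118, 0, 0, 0, 0.104], [-0.0006, 0.0118, 0, 0, 0, 0.104], [-0.0006, 0.0118, 0, 0, 0, 0.104], [-0.0006, 0.0118, 0, 0, 0, 0.104], [-0.0006, 0.0118, 0, 0, 0, 0.104]],
])

```text
clock: 12.18
position: [0.5976, 0.0156, 0.0799]
ee_rot: [-2.381, -2.046, 0.002]
force: [-4.0, 2.1, 3.2]
width: 0.15
gripper_force: 25.0
```

>>> arm_command([
  [[0, 0, 0, 0, 0, 0], [0, 0, 0, 0, 0, 0], [0, 0, 0, 0, 0, 0], [0, 0, 0, 0, 0, 0], [0, 0, -0.03, 0, 0, 0], [0, 0, -0.04, 0, 0, 0], [0, 0, -0.04, 0, 0, 0]],
], jaw=0.05)

```text
clock: 13.05
position: [0.5981, 0.0144, 0.1912]
ee_rot: [-2.379, -2.051, 0.001]
force: [1.3, 0.1, 0.6]
width: 0.546
gripper_force: 0.0
```

```bash
python3 - <<'E'
from h import *
import pickle
im=pickle.load(open("top0.pkl","rb"))
s=4.7
def f(n,x,y,z):
    p=ray(im,225+(x+.5)/s-.5,140+(y+.5)/s-.5,z/1000); print(n,np.round(p,1)); return p
# from t4 view
l=f("lid",157,311,89); t=f("tab",74,312,115); f("tip",378,432,82)
d=t-l; print(np.hypot(*d[:2]),np.degrees(np.arctan2(d[1],d[0])))
print(arm.observe()["joints"].round(2))
a=plan((*t[:2],180),down(90+np.degrees(np.arctan2(d[1],d[0]))))
im=cam("side"); save(im,"s1.png",(260,120,480,330),3)
im=cam("top"); save(im,"t5.png",(225,140,395,265),4.7)
E
```

```text
lid [584.1 174.1  89. ]
tab [580.7 216.9 115. ]
tip [512.7  48.4  82. ]
42.942070827107415 94.6429051310107
[ 0.3   0.52 -0.6   1.67  0.33  1.06 -0.55]
13 x [0.0148, 0.0101, 0.0009, -0.0, -0.0, -0.1384]
```

View pics/s1.png

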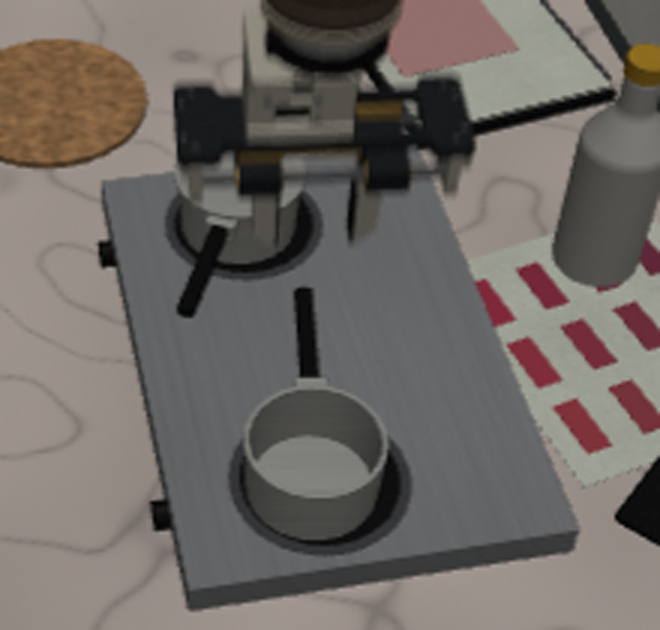

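Both handles lie over the hob, well apart, with the pans on their rings: saucepan handle tip at crop (185,313), milk pan handle tip at (303,292). Next is the lid tab, with tool x along the tab's outward direction (94.6°).

```bash
python3 - <<'E'
from h import *
a=plan((580.7,216.9,180),down(94.6))
plan((580.7,216.9,110.5),down(94.6),3,a)
E
```

```text
5 x [0.0401, -0.0063, 0.0029, 0.0014, -0.0002, -0.0457]
3 x [0.0, -0.0, 0.0232, 0.0, 0.0, 0.0]
```

>>> arm_command([
  [[0.0401, -0.0063, 0.0029, 0, 0, -0.0457], [0.0401, -0.0063, 0.0029, 0, 0, -0.0457], [0.0401, -0.0063, 0.0029, 0, 0, -0.0457], [0.0401, -0.0063, 0.0029, 0, 0, -0.0457], [0.0401, -0.0063, 0.0029, 0, 0, -0.0457], [0, 0, 0, 0, 0, 0]],
])

```text
clock: 13.9
position: [0.5765, 0.2202, 0.1751]
ee_rot: [-2.121, -2.314, -0.001]
force: [-0.5, -0.1, 0.2]
width: 0.543
gripper_force: 0.0
```

```bash
python3 - <<'E'
from h import *
plan((580.7,216.9,110.5),down(94.6),3)
E
```

```text
3 x [-0.0012, 0.0013, 0.0215, -0.0004, -0.0007, 0.0022]
```

>>> arm_command([
  [[-0.0005, 0.0007, 0.0215, 0, 0, 0], [-0.0005, 0.0007, 0.0215, 0, 0, 0], [0, 0, 0, 0, 0, 0], [0, 0, 0, 0, 0, 0]],
])

```text
clock: 14.4
position: [0.5803, 0.2148, 0.1331]
ee_rot: [2.131, 2.308, 0.0]
force: [0.8, -0.1, 0.6]
width: 0.545
gripper_force: 0.0
```

```bash
python3 - <<'E'
from h import *
plan((580.7,216.9,111),down(94.6),1)
E
```

```text
1 x [0.0021, 0.0006, 0.0221, 0.0004, -0.0001, -0.0009]
```

>>> arm_command([
  [[0.001, 0.0006, 0.011, 0, 0, 0], [0.001, 0, 0.0105, 0, 0, 0], [0, 0, 0, 0, 0, 0]],
])

```text
clock: 14.78
position: [0.5797, 0.2169, 0.11]
ee_rot: [-2.13, -2.308, 0.003]
force: [-0.1, -0.2, -0.2]
width: 0.545
gripper_force: 0.0
```

>>> arm_command([
  [[0, 0, 0, 0, 0, 0], [0, 0, 0, 0, 0, 0], [0, 0, 0, 0, 0, 0], [0, 0, 0, 0, 0, 0], [0, 0, 0, 0, 0, 0], [0, 0, 0, 0, 0, 0]],
], jaw=0.0, newtons=40)

```text
clock: 15.52
position: [0.5805, 0.2172, 0.1114]
ee_rot: [2.131, 2.308, 0.001]
force: [-0.1, 1.2, 2.8]
width: 0.258
gripper_force: 40.0
```

>>> arm_command([
  [[-0.002, 0, -0.0066, 0, 0.07, 0], [-0.002, 0, -0.0066, 0, 0.07, 0], [-0.002, 0, -0.0066, 0, 0.07, 0], [-0.002, 0, -0.0066, 0, 0.07, 0], [-0.002, 0, -0.0066, 0, 0.07, 0], [0, 0, 0, 0, 0, 0], [0, 0, 0, 0, 0, 0], [0, 0, 0, 0, 0, 0]],
])

```text
clock: 16.52
position: [0.5811, 0.204, 0.1424]
ee_rot: [-1.941, -2.107, -0.343]
force: [-0.1, 0.1, -1.0]
width: 0.26
gripper_force: 40.0
```

```bash
python3 - <<'E'
from h import *
s=arm.observe(); print(s["joints"].round(2),R.from_rotvec(s["ee_rot"]).as_matrix()[:,2],s["force"])
im=cam("side"); save(im,"s2.png",(260,100,480,330),2.6)
E
```

```text
[ 0.33  0.67 -0.85  1.73  0.21  0.83 -0.43] [-0.02789135  0.34116226 -0.93959054] [-0.07159033  0.07654092 -1.01582463]
```

View pics/s2.png

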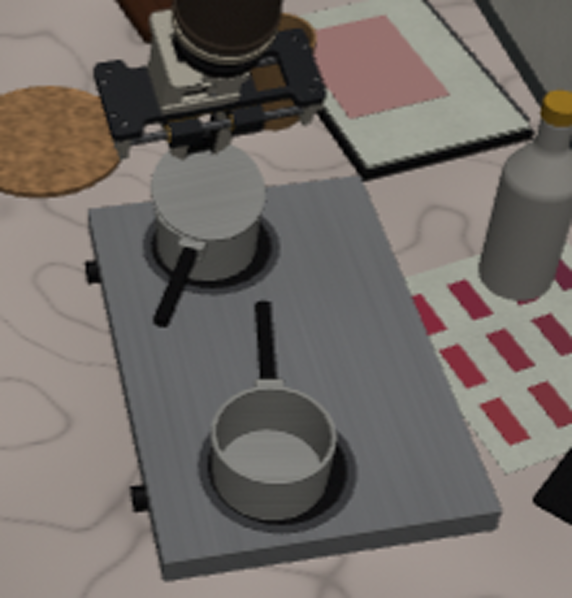

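The lid is visibly slanted over the pan (about 20°, tab side up) and neither pan has moved. Next I'll lift it off and carry it to the mat.

```bash
python3 - <<'E'
from h import *
s=arm.observe(); p=s["position"]*1000; r=R.from_rotvec(s["ee_rot"])
a=plan(p+[0,0,80],r,3)
c=np.array([456.2,397]); t=np.radians(94.6); T=c+43*np.array([np.cos(t),np.sin(t)]); print(T)
b=plan((*T,160),down(94.6),9,a)
plan((*T,42),down(94.6),4,b)
E
```

```text
3 x [0.0091, 0.0, -0.0251, 0.0, 0.0, 0.0]
[452.75144625 439.86149177]
9 x [0.0256, -0.0121, 0.0121, -0.0, -0.0388, 0.0002]
4 x [0.0, -0.0, 0.0295, 0.0, 0.0, 0.0]
```

>>> arm_command([
  [[0.0091, 0, -0.0251, 0, 0, 0], [0.0091, 0, -0.0251, 0, 0, 0], [0.0091, 0, -0.0251, 0, 0, 0]],
])

```text
clock: 16.95
position: [0.5812, 0.2035, 0.2233]
ee_rot: [-1.941, -2.107, -0.343]
force: [-0.3, 0.2, -0.7]
width: 0.258
gripper_force: 40.0
```

>>> arm_command([
  [[0.0256, -0.0121, 0.0121, 0, -0.0388, 0], [0.0256, -0.0121, 0.0121, 0, -0.0388, 0], [0.0256, -0.0121, 0.0121, 0, -0.0388, 0], [0.0256, -0.0121, 0.0121, 0, -0.0388, 0], [0.0256, -0.0121, 0.0121, 0, -0.0388, 0], [0.0256, -0.0121, 0.0121, 0, -0.0388, 0], [0.0256, -0.0121, 0.0121, 0, -0.0388, 0], [0.0256, -0.0121, 0.0121, 0, -0.0388, 0], [0.0256, -0.0121, 0.0121, 0, -0.0388, 0], [0, 0, 0, 0, 0, 0]],
])

```text
clock: 18.2
position: [0.4494, 0.4429, 0.16]
ee_rot: [-2.121, -2.314, 0.0]
force: [-0.3, 0.4, -1.2]
width: 0.259
gripper_force: 40.0
```

```bash
python3 - <<'E'
from h import *
b=plan((452.8,439.9,50),down(94.6),4)
im=cam("side"); save(im,"s3.png",(180,80,420,230),3)
E
```

```text
4 x [-0.0009, 0.0008, 0.0275, -0.0004, -0.0004, 0.0017]
```

View pics/s3.png

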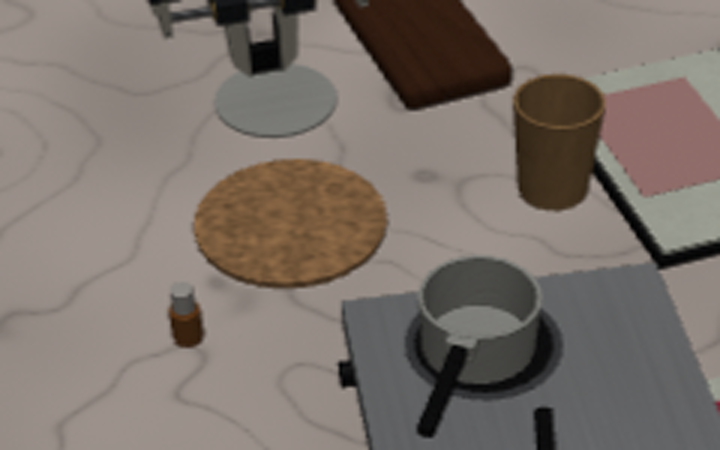

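The lid is level in the gripper above the mat, with the pans untouched. Now lower it.

>>> arm_command([
  [[-0.0005, 0.0005, 0.0275, 0, 0, 0], [-0.0005, 0.0005, 0.0275, 0, 0, 0], [-0.0005, 0.0005, 0.0275, 0, 0, 0], [0, 0, 0.0235, 0, 0, 0], [0, 0, 0, 0, 0, 0]],
])

```text
clock: 18.88
position: [0.4551, 0.4358, 0.0531]
ee_rot: [2.132, 2.307, -0.004]
force: [1.1, 0.5, -0.6]
width: 0.255
gripper_force: 40.0
```

>>> arm_command([
  [[0, 0, 0.004, 0, 0, 0], [0, 0, 0.004, 0, 0, 0], [0, 0, 0.003, 0, 0, 0], [0, 0, 0, 0, 0, 0], [0, 0, 0, 0, 0, 0]],
])

```text
clock: 19.5
position: [0.455, 0.4378, 0.0435]
ee_rot: [-2.13, -2.308, -0.001]
force: [-0.3, 1.2, -0.6]
width: 0.26
gripper_force: 40.0
```

>>> arm_command([
  [[0, 0, 0.0015, 0, 0, 0], [0, 0, 0.0015, 0, 0, 0], [0, 0, 0, 0, 0, 0], [0, 0, 0, 0, 0, 0]],
])

```text
clock: 20.0
position: [0.4549, 0.4377, 0.0404]
ee_rot: [-2.13, -2.308, -0.001]
force: [0.0, 0.1, -1.7]
width: 0.259
gripper_force: 40.0
```

>>> arm_command([
  [[0, 0, 0, 0, 0, 0], [0, 0, 0, 0, 0, 0], [0, 0, 0, 0, 0, 0], [0, 0, 0, 0, 0, 0], [0, 0, -0.03, 0, 0, 0], [0, 0, -0.04, 0, 0, 0], [0, 0, -0.04, 0, 0, 0], [0, 0, -0.04, 0, 0, 0], [0, 0, 0, 0, 0, 0]],
], jaw=0.05)

```text
clock: 21.12
position: [0.4558, 0.4393, 0.194]
ee_rot: [-2.13, -2.308, -0.01]
force: [0.1, 0.5, 0.1]
width: 0.545
gripper_force: 0.0
```

```bash
python3 - <<'E'
from h import *
s=arm.observe(); print(s["joints"].round(2))
im=cam("side"); save(im,"s4.png",(180,80,500,320),2.5)
# target: first plate, yaw so that tool y ~ plate y (+-)
for yaw in (-6.4,173.6): plan((462,-412,200),down(yaw))
E
```

```text
[-0.4   0.59 -0.69  1.58  0.4   1.12 -1.11]
19 x [-0.0369, 0.0353, -0.0005, -0.0, -0.0002, 0.0928]
19 x [-0.0363, -0.0322, -0.0005, 0.0002, -0.0, -0.0726]
```

View pics/s4.png

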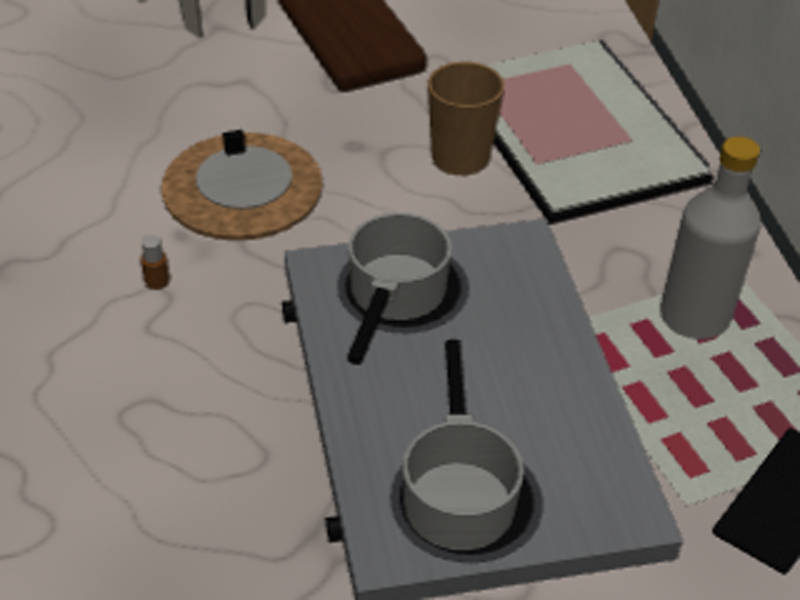

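The lid lies right way up within the mat and both pans are in place. Next, the plates.

>>> arm_command([
  [[-0.0369, 0.0353, -0.0005, 0, 0, 0.0928], [-0.0369, 0.0353, -0.0005, 0, 0, 0.0928], [-0.0369, 0.0353, -0.0005, 0, 0, 0.0928], [-0.0369, 0.0353, -0.0005, 0, 0, 0.0928], [-0.0369, 0.0353, -0.0005, 0, 0, 0.0928], [-0.0369, 0.0353, -0.0005, 0, 0, 0.0928], [-0.0369, 0.0353, -0.0005, 0, 0, 0.0928], [-0.0369, 0.0353, -0.0005, 0, 0, 0.0928], [-0.0369, 0.0353, -0.0005, 0, 0, 0.0928], [-0.0369, 0.0353, -0.0005, 0, 0, 0.0928]],
], jaw=0.04)

```text
clock: 22.42
position: [0.6579, -0.0131, 0.1932]
ee_rot: [-2.939, -1.106, 0.003]
force: [0.5, -0.7, -0.1]
width: 0.431
gripper_force: 0.0
```

>>> arm_command([
  [[-0.0369, 0.0353, -0.0005, 0, 0, 0.0928], [-0.0369, 0.0353, -0.0005, 0, 0, 0.0928], [-0.0369, 0.0353, -0.0005, 0, 0, 0.0928], [-0.0369, 0.0353, -0.0005, 0, 0, 0.0928], [-0.0369, 0.0353, -0.0005, 0, 0, 0.0928], [-0.0369, 0.0353, -0.0005, 0, 0, 0.0928], [-0.0369, 0.0353, -0.0005, 0, 0, 0.0928], [-0.0369, 0.0353, -0.0005, 0, 0, 0.0928], [-0.0369, 0.0353, -0.0005, 0, 0, 0.0928], [0, 0, 0, 0, 0, 0]],
])

```text
clock: 23.68
position: [0.4566, -0.4162, 0.1977]
ee_rot: [3.135, -0.191, -0.007]
force: [0.3, 0.2, 0.5]
width: 0.437
gripper_force: 0.0
```

```bash
python3 - <<'E'
from h import *
import pickle
im=pickle.load(open("side0.pkl","rb")); save(im,"side0b.png",(285,345,430,465),5.5)
s=arm.observe(); print(s["position"],s["joints"].round(2),s["ee_rot"])
E
```

```text
[ 0.45664641 -0.41621908  0.19766598] [ 0.77  0.48 -0.18  1.64  0.1   1.04 -1.13] [ 3.13529483 -0.19061251 -0.00719172]
```

View pics/side0b.png

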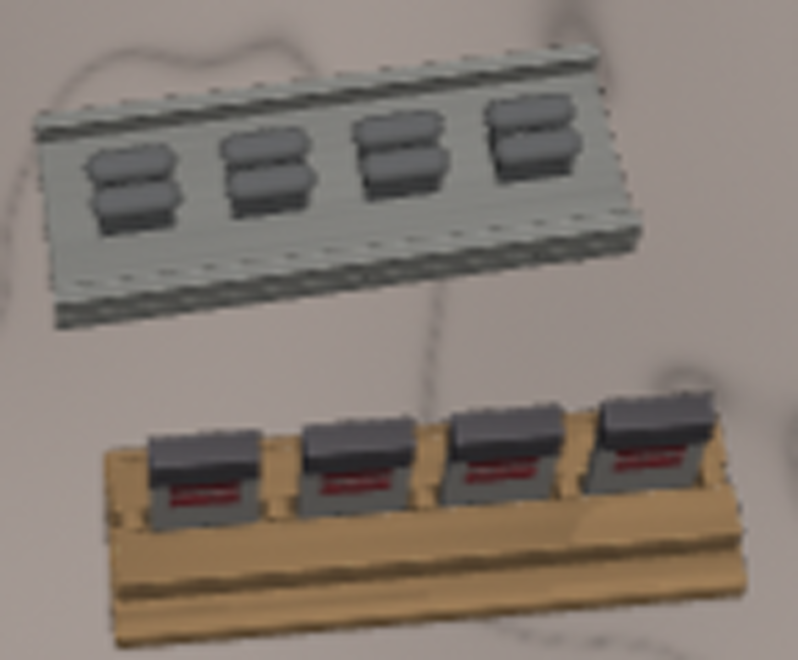

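```bash
python3 - <<'E'
from h import *
import pickle
im=pickle.load(open("side0.pkl","rb"))
def f(x,y,z,s=5.5,o=(285,345)): return ray(im,o[0]+(x+.5)/s-.5,o[1]+(y+.5)/s-.5,z/1000)[:2]
A=np.array([f(*p,38) for p in[(134,178),(268,163),(401,147),(532,128)]]); B=np.array([f(*p,82) for p in[(205,450),(357,434),(505,421),(655,407)]])
At=np.array([[423.5,-293.2],[468.6,-295.3],[514.5,-297.6],[560.3,-300.8]]); Bt=np.array([[425.3,-401],[469.8,-406.7],[515.5,-413.4],[561.9,-422.1]])
Bc=np.array([[425.2,-407.1],[470.3,-412.3],[515.9,-417.1],[562.2,-421.1]])
for n,q in("clips side",A),("clips top",At),("plates side",B),("plates top",Bt),("plates cloud",Bc):
    print(n,q.round(1).tolist(),q.mean(0).round(1),"yaw",round(np.degrees(np.polyfit(q[:,0],q[:,1],1)[0]),2))
P=np.load("side0.npy"); u,v=np.meshgrid(np.arange(640),np.arange(480))
m=(u>300)&(u<425)&(v>410)&(v<445)&(P[...,2]>.078)&(P[...,2]<.088)
n,l,s,c=cv2.connectedComponentsWithStats(m.astype(np.uint8))
for i in range(1,n):
    if s[i][4]>8: print(s[i],P[l==i].mean(0)*1000)
m=(u>285)&(u<405)&(v>350)&(v<390)&(P[...,2]>.034)&(P[...,2]<.044)
n,l,s,c=cv2.connectedComponentsWithStats(m.astype(np.uint8))
for i in range(1,n):
    if s[i][4]>8: print("clip",s[i],P[l==i].mean(0)*1000)
E
```

```text
clips side [[420.8, -298.5], [466.2, -301.9], [511.6, -305.0], [556.9, -306.8]] [ 488.9 -303.1] yaw -3.57
clips top [[423.5, -293.2], [468.6, -295.3], [514.5, -297.6], [560.3, -300.8]] [ 491.7 -296.7] yaw -3.15
plates side [[423.0, -410.2], [468.7, -414.3], [513.2, -419.1], [558.7, -423.7]] [ 490.9 -416.8] yaw -5.75
plates top [[425.3, -401.0], [469.8, -406.7], [515.5, -413.4], [561.9, -422.1]] [ 493.1 -410.8] yaw -8.81
plates cloud [[425.2, -407.1], [470.3, -412.3], [515.9, -417.1], [562.2, -421.1]] [ 493.4 -414.4] yaw -5.87
[394 416  22   9 135] [ 559.20143531 -425.64687592   81.44832997]
[367 419  21   8 136] [ 513.39899375 -420.71877807   81.3831928 ]
[340 421  21   8 130] [ 469.04089649 -415.56008828   81.59426194]
[312 423  21   8 139] [ 422.8019392  -410.20588477   81.43329468]
clip [374 362  17  13 143] [ 557.99234768 -306.21550718   36.68593098]
clip [350 365  17  13 143] [ 512.69707105 -303.25177934   36.74639374]
clip [325 368  17  13 140] [ 466.11455226 -300.65032298   36.73095693]
clip [301 371  16   7  73] [ 421.96650161 -291.53113791   36.67359488]
clip [302 378  16   7  74] [ 420.29913271 -305.02266504   36.96778304]
```

```bash
python3 - <<'E'
from h import *
b=plan((470,-415,100),down(-5.8),3)
plan((470,-415,74),down(-5.8),2,b)
E
```

```text
3 x [0.0045, -0.0009, 0.0325, 0.0002, 0.0015, -0.0067]
2 x [0.0, -0.0, 0.013, 0.0, 0.0, 0.0]
```

>>> arm_command([
  [[0.0045, -0.0005, 0.0325, 0, 0, -0.0067], [0.0045, -0.0005, 0.0325, 0, 0, -0.0067], [0.0045, -0.0005, 0.0325, 0, 0, -0.0067], [0, 0, 0, 0, 0, 0], [0, 0, 0, 0, 0, 0], [0, 0, 0, 0, 0, 0]],
])

```text
clock: 24.42
position: [0.4761, -0.4123, 0.1032]
ee_rot: [3.138, -0.145, 0.003]
force: [-0.3, 0.9, 0.2]
width: 0.434
gripper_force: 0.0
```

```bash
python3 - <<'E'
from h import *
s=arm.observe(); print(s["position"],s["clock"])
plan((470,-415,74),down(-5.8),2)
E
```

```text
[ 0.47608371 -0.41234887  0.10320949] 24.425
2 x [-0.0029, 0.0016, 0.0146, 0.0002, -0.0009, 0.0045]
```

>>> arm_command([
  [[-0.0029, 0.002, 0.0146, 0, 0, 0.0045], [-0.0029, 0.0005, 0.0146, 0, 0, 0.0045], [0, 0, 0, 0, 0, 0], [0, 0, 0, 0, 0, 0], [0, 0, 0, 0, 0, 0]],
])

```text
clock: 25.05
position: [0.4698, -0.4139, 0.0729]
ee_rot: [-3.137, 0.159, -0.001]
force: [0.4, -0.2, -0.1]
width: 0.434
gripper_force: 0.0
```

>>> arm_command([
  [[0, 0, 0, 0, 0, 0], [0, 0, 0, 0, 0, 0], [0, 0, 0, 0, 0, 0], [0, 0, 0, 0, 0, 0], [0, 0, 0, 0, 0, 0], [0, 0, 0, 0, 0, 0]],
], jaw=0.0, newtons=20)

```text
clock: 25.8
position: [0.4695, -0.4139, 0.0726]
ee_rot: [-3.137, 0.159, -0.0]
force: [0.2, -0.2, 0.4]
width: 0.106
gripper_force: 20.0
```

```bash
python3 - <<'E'
from h import *
s=arm.observe(); p=s["position"]*1000
a=plan(p+[0,0,55],R.from_rotvec(s["ee_rot"]),2)
plan((467.5,-301.8,118),down(-3.4),5,a)
E
```

```text
2 x [-0.0, -0.0, -0.0275, 0.0, 0.0, 0.0]
5 x [-0.0023, -0.0223, 0.0019, -0.0001, -0.0, -0.0084]
```

>>> arm_command([
  [[0, 0, -0.0275, 0, 0, 0], [0, 0, -0.0275, 0, 0, 0], [-0.0023, -0.0223, 0.0019, 0, 0, -0.0084], [-0.0023, -0.0223, 0.0019, 0, 0, -0.0084], [-0.0023, -0.0223, 0.0019, 0, 0, -0.0084], [-0.0023, -0.0223, 0.0019, 0, 0, -0.0084], [-0.0023, -0.0223, 0.0019, 0, 0, -0.0084], [0, 0, 0, 0, 0, 0], [0, 0, 0, 0, 0, 0], [0, 0, 0, 0, 0, 0]],
])

```text
clock: 27.05
position: [0.4673, -0.3028, 0.1182]
ee_rot: [-3.14, 0.095, -0.0]
force: [-0.6, -0.7, -0.5]
width: 0.107
gripper_force: 20.0
```

```bash
python3 - <<'E'
from h import *
s=arm.observe(); print(s["position"],s["ee_rot"],s["width"])
im=cam("side"); save(im,"s5.png",(280,310,430,460),4)
E
```

```text
[ 0.46729417 -0.30279694  0.11816954] [-3.14000291e+00  9.50813369e-02 -1.21434090e-04] 0.10736017844280886
```

View pics/s5.png

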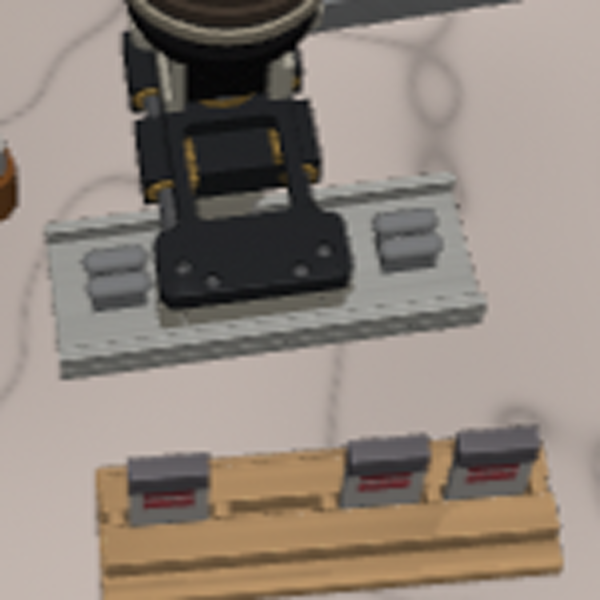

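The held plate is hidden behind the gripper, but the strip and rack stand as measured. I'll lower in stages and watch the forces.

>>> arm_command([
  [[0, -0.0006, 0.008, 0, 0, 0], [0, 0, 0.008, 0, 0, 0], [0, 0, 0.004, 0, 0, 0], [0, 0, 0.004, 0, 0, 0], [0, 0, 0, 0, 0, 0]],
])

```text
clock: 27.72
position: [0.4692, -0.3018, 0.096]
ee_rot: [3.139, -0.093, 0.006]
force: [-2.1, 1.7, 18.6]
width: 0.105
gripper_force: 20.0
```

>>> arm_command([
  [[0, 0, 0.004, 0, 0, 0], [0, 0, 0.004, 0, 0, 0], [0, 0, 0, 0, 0, 0]],
], newtons=45)

```text
clock: 28.1
position: [0.4733, -0.3034, 0.0927]
ee_rot: [3.135, -0.093, 0.02]
force: [-4.3, 3.2, 56.6]
width: 0.104
gripper_force: 45.0
```

56 N at z = 93 mm means the blade is sitting on a jaw top rather than entering the gap. I'll back off and measure the gap better.

>>> arm_command([
  [[0, 0, -0.012, 0, 0, 0], [0, 0, -0.02, 0, 0, 0], [0, 0, 0, 0, 0, 0], [0, 0, 0, 0, 0, 0], [0, 0, 0, 0, 0, 0]],
])

```text
clock: 28.72
position: [0.4669, -0.3009, 0.1171]
ee_rot: [-3.139, 0.093, 0.002]
force: [-0.1, -0.3, -0.9]
width: 0.108
gripper_force: 45.0
```

```bash
cat >> h.py <<'E'
def proj(im,P):
    K=np.array([[im["fx"],0,im["cx"]],[0,im["fy"],im["cy"]],[0,0,1]]); Rw=Rc(im).T
    return cv2.projectPoints(np.asarray(P,float).reshape(-1,1,3)/1000,cv2.Rodrigues(Rw)[0],-Rw@np.array(im["xyz"]),K,np.array(im["dist"],float))[0].reshape(-1,2)
def profile(im,cx,cy,yaw,z,ys,xs):
    g=cv2.cvtColor(im["pixels"],cv2.COLOR_RGB2GRAY).astype(np.float32); c,s=np.cos(np.radians(yaw)),np.sin(np.radians(yaw))
    X,Y=np.meshgrid(xs,ys); P=np.stack([cx+c*X-s*Y,cy+s*X+c*Y,np.full(X.shape,z)],-1)
    uv=proj(im,P).astype(np.float32); return cv2.remap(g,uv[:,:1].copy(),uv[:,1:].copy(),cv2.INTER_CUBIC).reshape(X.shape).mean(1)
E
python3 - <<'E'
from h import *
import pickle
print(arm.observe()["position"],arm.observe()["width"])
ys=np.arange(-20,21,1.)
xs=np.concatenate([k+np.arange(-9,10,1.) for k in(-69,-23,23,69)])
for n in("side","top"):
    im=pickle.load(open(n+"0.pkl","rb"))
    p=profile(im,490,-300,-3.3,38,ys,xs); print(n,"clips"); print(dict(zip(ys.astype(int).tolist(),p.round().astype(int).tolist())))
    p=profile(im,492,-415,-5.8,82,ys,xs); print(n,"plates"); print(dict(zip(ys.astype(int).tolist(),p.round().astype(int).tolist())))
    for ang in (-4.5,-4,-3.5,-3,-2.5,-2): p=profile(im,490,-300,ang,38,ys,xs)[10:31]; print(ang,p.std().round(2),end=" ")
    print()
E
```

```text
[ 0.46685543 -0.30094279  0.11714779] 0.10837549174807302
side clips
{-20: 60, -19: 58, -18: 58, -17: 57, -16: 58, -15: 67, -14: 79, -13: 89, -12: 96, -11: 100, -10: 101, -9: 101, -8: 101, -7: 100, -6: 95, -5: 82, -4: 67, -3: 61, -2: 68, -1: 80, 0: 90, 1: 97, 2: 101, 3: 101, 4: 101, 5: 101, 6: 99, 7: 93, 8: 92, 9: 103, 10: 119, 11: 129, 12: 130, 13: 128, 14: 117, 15: 96, 16: 79, 17: 72, 18: 70, 19: 77, 20: 100}
side plates
{-20: 76, -19: 65, -18: 55, -17: 56, -16: 61, -15: 56, -14: 43, -13: 37, -12: 38, -11: 39, -10: 39, -9: 42, -8: 52, -7: 68, -6: 80, -5: 82, -4: 80, -3: 79, -2: 78, -1: 77, 0: 78, 1: 86, 2: 104, 3: 127, 4: 142, 5: 144, 6: 143, 7: 143, 8: 143, 9: 144, 10: 144, 11: 145, 12: 145, 13: 146, 14: 146, 15: 146, 16: 146, 17: 146, 18: 146, 19: 146, 20: 146}
-4.5 11.67 -4 12.78 -3.5 13.55 -3 13.65 -2.5 13.08 -2 12.14 
top clips
{-20: 129, -19: 134, -18: 139, -17: 142, -16: 144, -15: 144, -14: 143, -13: 141, -12: 138, -11: 134, -10: 130, -9: 126, -8: 121, -7: 118, -6: 115, -5: 112, -4: 109, -3: 106, -2: 102, -1: 97, 0: 92, 1: 89, 2: 88, 3: 89, 4: 92, 5: 96, 6: 101, 7: 104, 8: 107, 9: 107, 10: 106, 11: 105, 12: 103, 13: 103, 14: 106, 15: 111, 16: 117, 17: 125, 18: 131, 19: 136, 20: 140}
top plates
{-20: 171, -19: 171, -18: 171, -17: 171, -16: 171, -15: 171, -14: 171, -13: 170, -12: 169, -11: 167, -10: 164, -9: 160, -8: 153, -7: 145, -6: 137, -5: 127, -4: 118, -3: 110, -2: 103, -1: 99, 0: 96, 1: 92, 2: 90, 3: 85, 4: 79, 5: 73, 6: 65, 7: 59, 8: 54, 9: 50, 10: 50, 11: 51, 12: 52, 13: 55, 14: 59, 15: 63, 16: 68, 17: 75, 18: 83, 19: 93, 20: 103}
-4.5 11.6 -4 11.79 -3.5 11.91 -3 11.94 -2.5 11.89 -2 11.76
```

>>> arm_command([
  [[0, -0.0021, 0.008, 0, 0, 0], [0, 0, 0.006, 0, 0, 0], [0, 0, 0, 0, 0, 0], [0, 0, 0, 0, 0, 0], [0, 0, 0.003, 0, 0, 0], [0, 0, 0.003, 0, 0, 0], [0, 0, 0, 0, 0, 0]],
])

```text
clock: 29.6
position: [0.4673, -0.299, 0.0979]
ee_rot: [-3.139, 0.093, 0.001]
force: [0.3, 0.1, -0.2]
width: 0.109
gripper_force: 45.0
```

>>> arm_command([
  [[0, 0, 0.003, 0, 0, 0], [0, 0, 0.003, 0, 0, 0], [0, 0, 0, 0, 0, 0], [0, 0, 0, 0, 0, 0]],
])

```text
clock: 30.1
position: [0.4675, -0.2989, 0.0921]
ee_rot: [-3.139, 0.093, 0.0]
force: [0.1, 1.2, -0.4]
width: 0.106
gripper_force: 45.0
```

>>> arm_command([
  [[0, 0, 0.003, 0, 0, 0], [0, 0, 0.003, 0, 0, 0], [0, 0, 0, 0, 0, 0]],
])

```text
clock: 30.48
position: [0.4678, -0.299, 0.0861]
ee_rot: [-3.14, 0.093, -0.001]
force: [1.1, 0.8, 0.6]
width: 0.104
gripper_force: 45.0
```

>>> arm_command([
  [[0, 0, 0.003, 0, 0, 0], [0, 0, 0.003, 0, 0, 0], [0, 0, 0, 0, 0, 0]],
])

```text
clock: 30.85
position: [0.4673, -0.2989, 0.0797]
ee_rot: [-3.139, 0.093, 0.001]
force: [2.2, 1.3, -1.9]
width: 0.106
gripper_force: 45.0
```

```bash
python3 - <<'E'
from h import *
im=cam("side"); im2=cam("top")
def c(im,b,s):
    x0,y0,x1,y1=b; p=cv2.cvtColor(im["pixels"],cv2.COLOR_RGB2BGR)[y0:y1,x0:x1]; return cv2.resize(p,None,fx=s,fy=s,interpolation=cv2.INTER_CUBIC)
a=c(im,(285,325,415,425),4); b=c(im2,(400,190,470,270),5)
h=max(a.shape[0],b.shape[0]); w=np.zeros((h,a.shape[1],3),np.uint8); w[:a.shape[0]]=a
b=c(im2,(400,190,468,290),4); cv2.imwrite("pics/s6.png",np.hstack([a[:400],b[:400]]))
E
```

```text
(no output)
```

View pics/s6.png

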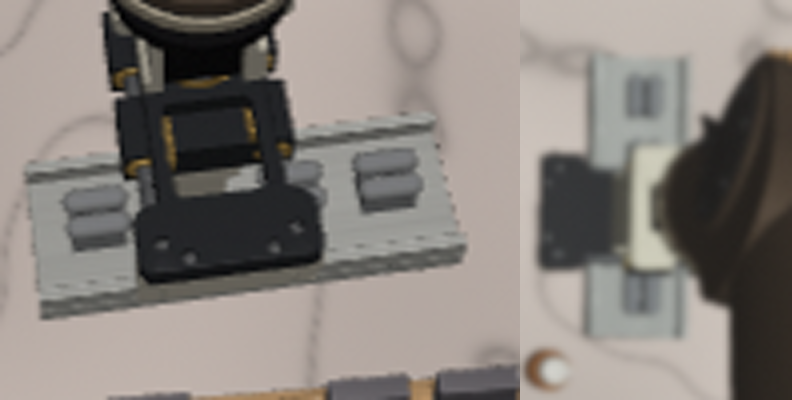

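The gripper hides the clip completely in both views. I'll carry on down in small, force-watched steps.

>>> arm_command([
  [[0, 0, 0.003, 0, 0, 0], [0, 0, 0.003, 0, 0, 0], [0, 0, 0, 0, 0, 0]],
])

```text
clock: 31.32
position: [0.4674, -0.2989, 0.0738]
ee_rot: [-3.139, 0.093, 0.001]
force: [1.1, 1.3, -1.4]
width: 0.106
gripper_force: 45.0
```

>>> arm_command([
  [[0, 0, 0.003, 0, 0, 0], [0, 0, 0, 0, 0, 0]],
])

```text
clock: 31.58
position: [0.4675, -0.299, 0.0709]
ee_rot: [-3.139, 0.093, 0.0]
force: [2.0, 0.7, -1.6]
width: 0.102
gripper_force: 45.0
```

>>> arm_command([
  [[0, 0, 0.002, 0, 0, 0], [0, 0, 0, 0, 0, 0]],
])

```text
clock: 31.82
position: [0.4676, -0.2992, 0.0695]
ee_rot: [-3.14, 0.093, -0.0]
force: [-1.0, 1.2, 6.7]
width: 0.105
gripper_force: 45.0
```

>>> arm_command([
  [[0, 0, 0.002, 0, 0, 0], [0, 0, 0, 0, 0, 0]],
])

```text
clock: 32.08
position: [0.468, -0.2995, 0.0691]
ee_rot: [3.14, -0.093, 0.002]
force: [-5.1, 3.8, 25.5]
width: 0.109
gripper_force: 45.0
```

It hits a firm stop at z = 69 mm, consistent with being home after slipping about 3 mm in the grip. I'll release, lift and check with depth.

>>> arm_command([
  [[0, 0, -0.002, 0, 0, 0], [0, 0, 0, 0, 0, 0], [0, 0, 0, 0, 0, 0], [0, 0, 0, 0, 0, 0], [0, 0, -0.02, 0, 0, 0], [0, 0, -0.035, 0, 0, 0], [0, 0.0, -0.04, 0, 0, 0]],
], jaw=0.04, newtons=45)

```text
clock: 32.95
position: [0.4671, -0.2989, 0.1645]
ee_rot: [-3.139, 0.093, 0.002]
force: [-0.6, -0.7, 0.7]
width: 0.436
gripper_force: 0.0
```

```bash
python3 - <<'E'
from h import *
print(arm.observe()["position"])
plan((424,-409.3,115),down(-5.8),5)
E
```

```text
[ 0.46705534 -0.29887777  0.16450176]
5 x [-0.0069, 0.0227, 0.0099, -0.0003, 0.0003, 0.0084]
```

>>> arm_command([
  [[-0.0069, 0.0227, 0, 0, 0, 0.0084], [-0.0069, 0.0227, 0, 0, 0, 0.0084], [-0.0069, 0.0227, 0.01, 0, 0, 0.0084], [-0.0069, 0.0227, 0.02, 0, 0, 0.0084], [-0.0069, 0.0227, 0.02, 0, 0, 0.0084], [0, 0, 0, 0, 0, 0], [0, 0, 0, 0, 0, 0], [0, 0, 0, 0, 0, 0]],
])

```text
clock: 33.95
position: [0.4255, -0.4088, 0.1145]
ee_rot: [-3.137, 0.156, -0.002]
force: [-0.8, 0.4, 0.7]
width: 0.439
gripper_force: 0.0
```

```bash
python3 - <<'E'
from h import *
plan((424,-409.3,74),down(-5.8),3)
u,v=np.meshgrid(np.arange(640),np.arange(480))
im=cam("side"); P=cloud(im)*1000
m=(u>285)&(u<430)&(v>320)&(v<385)&(P[...,2]>45)&(P[...,2]<100)&(abs(P[...,0]-467)<30)&(abs(P[...,1]+299)<25)
q=P[m]; print(len(q)); 
for lo,hi in((45,55),(55,66),(66,76),(76,80),(80,90)):
    k=q[(q[:,2]>lo)&(q[:,2]<hi)]; print(lo,hi,len(k),k.mean(0).round(1) if len(k) else "")
E
```

```text
3 x [-0.0005, 0.0002, 0.0135, -0.0003, -0.0003, 0.0005]
0
45 55 0 
55 66 0 
66 76 0 
76 80 0 
80 90 0
```

```bash
python3 - <<'E'
from h import *
for n in("side","top"):
    im=cam(n); P=cloud(im)*1000
    m=(abs(P[...,0]-467)<19)&(abs(P[...,1]+299)<12); q=P[m]; print(n,len(q),np.histogram(q[:,2],[0,20,30,40,50,60,70,78,90,120,200,400,900]))
    uv=proj(im,[[467,-299,82]])[0]; print(uv,P[int(uv[1]),int(uv[0])])
    save(im,"chk_"+n+".png",(280,300,430,460) if n=="side" else (390,180,500,290),3)
E
```

```text
side 0 (array([0, 0, 0, 0, 0, 0, 0, 0, 0, 0, 0, 0]), array([  0,  20,  30,  40,  50,  60,  70,  78,  90, 120, 200, 400, 900]))
[333.76990374 361.34766858] [ 429.05288257 -450.63849117  378.13614368]
top 131 (array([15,  4, 26, 14, 11,  2,  7, 52,  0,  0,  0,  0]), array([  0,  20,  30,  40,  50,  60,  70,  78,  90, 120, 200, 400, 900]))
[435.04724183 246.07719926] [ 467.09732265 -298.39099912   84.11987309]
```

The side view is blocked, but the top depth shows the plate standing at its home height. On to the next plate.

>>> arm_command([
  [[-0.0005, 0.0002, 0.014, 0, 0, 0], [-0.0005, 0.0002, 0.014, 0, 0, 0], [-0.0005, 0.0002, 0.0135, 0, 0, 0], [0, 0, 0, 0, 0, 0], [0, 0, 0, 0, 0, 0]],
])

```text
clock: 34.72
position: [0.423, -0.4101, 0.0725]
ee_rot: [-3.137, 0.159, 0.0]
force: [0.7, 0.9, 0.1]
width: 0.436
gripper_force: 0.0
```

>>> arm_command([
  [[0, 0, 0, 0, 0, 0], [0, 0, 0, 0, 0, 0], [0, 0, 0, 0, 0, 0], [0, 0, 0, 0, 0, 0], [0, 0, 0, 0, 0, 0], [0, 0, 0, 0, 0, 0]],
], jaw=0.0, newtons=50)

```text
clock: 35.48
position: [0.4231, -0.41, 0.0727]
ee_rot: [-3.137, 0.159, -0.0]
force: [1.1, 0.9, 2.1]
width: 0.103
gripper_force: 50.0
```

```bash
python3 - <<'E'
from h import *
s=arm.observe(); p=s["position"]*1000; print(p,s["force"],s["width"])
a=plan(p+[0,0,55],R.from_rotvec(s["ee_rot"]),2)
plan((422.2,-296.4,112),down(-3.3),5,a)
E
```

```text
[ 423.07572409 -410.01962852   72.70718695] [1.12897096 0.88818261 2.13867976] 0.10306601059914748
2 x [0.0, -0.0, -0.0275, 0.0, 0.0, 0.0]
5 x [-0.0021, -0.0226, 0.0032, -0.0001, -0.0, -0.0087]
```

>>> arm_command([
  [[0, 0, -0.0275, 0, 0, 0], [0, 0, -0.0275, 0, 0, 0], [-0.0021, -0.0226, 0.0032, 0, 0, -0.0087], [-0.0021, -0.0226, 0.0032, 0, 0, -0.0087], [-0.0021, -0.0226, 0.0032, 0, 0, -0.0087], [-0.0021, -0.0226, 0.0032, 0, 0, -0.0087], [-0.0021, -0.0226, 0.0032, 0, 0, -0.0087], [0, 0, 0, 0, 0, 0], [0, 0, 0, 0, 0, 0], [0, 0, 0, 0, 0, 0]],
])

```text
clock: 36.72
position: [0.4219, -0.2975, 0.1117]
ee_rot: [-3.14, 0.093, -0.0]
force: [0.5, 0.8, -0.9]
width: 0.105
gripper_force: 50.0
```

```bash
python3 - <<'E'
from h import *
plan((422.2,-296.4,104),down(-3.3),1)
im=cam("side"); P=cloud(im)*1000
m=(abs(P[...,0]-467)<25)&(abs(P[...,1]+299)<20)&(P[...,2]>40); q=P[m]; print(len(q),q[q[:,2]>78].mean(0) if len(q) else "")
im=cam("top"); P=cloud(im)*1000
m=(abs(P[...,0]-467)<18)&(abs(P[...,1]+299)<15)&(P[...,2]>76)&(P[...,2]<92); q=P[m]; print(len(q),np.median(q,0))
E
```

```text
1 x [0.0002, -0.0011, 0.0077, -0.0002, -0.0002, -0.0014]
1212 [ 459.39214312 -298.22489861  416.08380637]
18 [ 476.76674675 -296.57666789   79.9404178 ]
```

>>> arm_command([
  [[0, -0.0011, 0.006, 0, 0, 0], [0, 0, 0.006, 0, 0, 0], [0, 0, 0.002, 0, 0, 0], [0, 0, 0, 0, 0, 0], [0, 0, 0.003, 0, 0, 0], [0, 0, 0.002, 0, 0, 0], [0, 0, 0, 0, 0, 0]],
])

```text
clock: 37.7
position: [0.4225, -0.2959, 0.0929]
ee_rot: [-3.14, 0.091, -0.002]
force: [1.5, -1.4, 2.2]
width: 0.109
gripper_force: 50.0
```

>>> arm_command([
  [[0, 0, 0.003, 0, 0, 0], [0, 0, 0, 0, 0, 0]],
])

```text
clock: 37.95
position: [0.4224, -0.2958, 0.0897]
ee_rot: [-3.14, 0.091, -0.001]
force: [1.6, -2.2, 1.2]
width: 0.108
gripper_force: 50.0
```

>>> arm_command([
  [[0, 0.0003, 0.003, 0, 0, 0], [0, 0, 0.003, 0, 0, 0], [0, 0, 0.003, 0, 0, 0], [0, 0, 0.003, 0, 0, 0], [0, 0, 0, 0, 0, 0]],
])

```text
clock: 38.58
position: [0.4217, -0.2956, 0.0771]
ee_rot: [-3.139, 0.09, 0.001]
force: [0.7, -1.9, -3.2]
width: 0.104
gripper_force: 50.0
```

>>> arm_command([
  [[0, 0, 0.003, 0, 0, 0], [0, 0, 0.002, 0, 0, 0], [0, 0, 0.001, 0, 0, 0], [0, 0, 0, 0, 0, 0]],
])

```text
clock: 39.08
position: [0.4222, -0.296, 0.0725]
ee_rot: [-3.14, 0.091, -0.001]
force: [-1.6, 0.0, 15.3]
width: 0.102
gripper_force: 50.0
```

Home at 72.5 mm with a firm stop. Next plate.

>>> arm_command([
  [[0, 0, -0.001, 0, 0, 0], [0, 0, 0, 0, 0, 0], [0, 0, 0, 0, 0, 0], [0, 0, 0, 0, 0, 0], [0, 0, -0.02, 0, 0, 0], [0, 0, -0.035, 0, 0, 0], [0, 0, 0, 0, 0, 0], [0, 0, 0, 0, 0, 0]],
], jaw=0.04)

```text
clock: 40.08
position: [0.4217, -0.2957, 0.1272]
ee_rot: [-3.139, 0.091, 0.001]
force: [-0.9, 0.4, 0.2]
width: 0.437
gripper_force: 0.0
```

```bash
python3 - <<'E'
from h import *
plan((514.5,-418.7,115),down(-5.8),6)
E
```

```text
6 x [0.017, 0.0193, 0.002, -0.0001, 0.0001, 0.0072]
```

>>> arm_command([
  [[0.017, 0.0193, 0, 0, 0, 0.0072], [0.017, 0.0193, 0, 0, 0, 0.0072], [0.017, 0.0193, 0, 0, 0, 0.0072], [0.017, 0.0193, 0.004, 0, 0, 0.0072], [0.017, 0.0193, 0.004, 0, 0, 0.0072], [0.017, 0.0193, 0.004, 0, 0, 0.0072], [0, 0, 0, 0, 0, 0], [0, 0, 0, 0, 0, 0], [0, 0, 0, 0, 0, 0], [0, 0, 0, 0, 0, 0]],
])

```text
clock: 41.32
position: [0.5147, -0.4186, 0.1157]
ee_rot: [-3.137, 0.158, 0.0]
force: [0.8, 0.4, 0.4]
width: 0.435
gripper_force: 0.0
```

```bash
python3 - <<'E'
from h import *
plan((514.5,-418.7,73),down(-5.8),3)
u,v=np.meshgrid(np.arange(640),np.arange(480))
for n in("side","top"):
    im=cam(n); P=cloud(im)*1000
    for c in((422,-296),(467,-299)):
        m=(abs(P[...,0]-c[0])<18)&(abs(P[...,1]-c[1])<13)&(P[...,2]>70)&(P[...,2]<95); q=P[m]; print(n,c,len(q),np.round([np.median(q,0),np.percentile(q,80,axis=0)],1).tolist() if len(q) else "")
E
```

```text
3 x [-0.0001, 0.0001, 0.0142, -0.0003, 0.0001, 0.0002]
side (422, -296) 151 [[422.1, -299.4, 80.7], [432.0, -295.4, 82.2]]
side (467, -299) 154 [[465.5, -302.9, 80.8], [477.0, -298.4, 83.2]]
top (422, -296) 56 [[422.1, -292.4, 80.6], [432.6, -289.3, 83.1]]
top (467, -299) 59 [[467.1, -295.4, 82.2], [476.5, -292.4, 85.0]]
```

Both placed plates stand home, with tops at about 82 mm. Now grip the third.

>>> arm_command([
  [[0, 0, 0.0142, 0, 0, 0], [0, 0, 0.0142, 0, 0, 0], [0, 0, 0.0142, 0, 0, 0], [0, 0, 0, 0, 0, 0], [0, 0, 0, 0, 0, 0]],
])

```text
clock: 42.05
position: [0.515, -0.419, 0.0729]
ee_rot: [-3.137, 0.159, 0.0]
force: [1.3, 0.1, -0.3]
width: 0.431
gripper_force: 0.0
```

>>> arm_command([
  [[0, 0, 0, 0, 0, 0], [0, 0, 0, 0, 0, 0], [0, 0, 0, 0, 0, 0], [0, 0, 0, 0, 0, 0], [0, 0, 0, 0, 0, 0], [0, 0, 0, 0, 0, 0]],
], jaw=0.0)

```text
clock: 42.8
position: [0.515, -0.4191, 0.0731]
ee_rot: [-3.137, 0.159, -0.0]
force: [0.8, -0.2, 1.8]
width: 0.103
gripper_force: 50.0
```

```bash
python3 - <<'E'
from h import *
s=arm.observe(); p=s["position"]*1000; print(p,s["force"],s["width"])
a=plan(p+[0,0,55],R.from_rotvec(s["ee_rot"]),2)
plan((513,-301.5,112),down(-3.3),5,a)
E
```

```text
[ 515.03849052 -419.07399129   73.11159068] [ 0.83252663 -0.19650558  1.78485424] 0.10329800891970782
2 x [0.0, -0.0, -0.0275, 0.0, 0.0, 0.0]
5 x [-0.0024, -0.0234, 0.0032, -0.0001, -0.0, -0.0087]
```

>>> arm_command([
  [[0, 0, -0.0275, 0, 0, 0], [0, 0, -0.0275, 0, 0, 0], [-0.0024, -0.0234, 0.0032, 0, 0, -0.0087], [-0.0024, -0.0234, 0.0032, 0, 0, -0.0087], [-0.0024, -0.0234, 0.0032, 0, 0, -0.0087], [-0.0024, -0.0234, 0.0032, 0, 0, -0.0087], [-0.0024, -0.0234, 0.0032, 0, 0, -0.0087], [0, 0, 0, 0, 0, 0], [0, 0, 0, 0, 0, 0], [0, 0, 0, 0, 0, 0]],
])

```text
clock: 44.05
position: [0.5126, -0.3025, 0.1121]
ee_rot: [-3.14, 0.092, -0.0]
force: [0.1, 0.2, 0.4]
width: 0.104
gripper_force: 50.0
```

```bash
python3 - <<'E'
from h import *
plan((513,-301.5,98),down(-3.3),1)
E
```

```text
1 x [0.0003, -0.001, 0.0141, -0.0001, -0.0001, -0.0012]
```

>>> arm_command([
  [[0, -0.001, 0.006, 0, 0, 0], [0, 0, 0.006, 0, 0, 0], [0, 0, 0.002, 0, 0, 0], [0, 0, 0, 0, 0, 0], [0, 0, 0.003, 0, 0, 0], [0, 0, 0.002, 0, 0, 0], [0, 0, 0, 0, 0, 0]],
])

```text
clock: 44.92
position: [0.5133, -0.3007, 0.0934]
ee_rot: [-3.14, 0.09, -0.002]
force: [0.8, 0.3, 2.3]
width: 0.106
gripper_force: 50.0
```

>>> arm_command([
  [[0, 0, 0.003, 0, 0, 0], [0, 0, 0, 0, 0, 0]],
])

```text
clock: 45.18
position: [0.5133, -0.3006, 0.0903]
ee_rot: [-3.14, 0.09, -0.002]
force: [0.8, -1.6, 2.4]
width: 0.103
gripper_force: 50.0
```

>>> arm_command([
  [[0, 0.0002, 0.003, 0, 0, 0], [0, 0, 0.003, 0, 0, 0], [0, 0, 0.003, 0, 0, 0], [0, 0, 0.003, 0, 0, 0], [0, 0, 0, 0, 0, 0]],
])

```text
clock: 45.8
position: [0.5125, -0.3004, 0.0774]
ee_rot: [-3.139, 0.09, 0.001]
force: [1.8, -1.6, -3.7]
width: 0.108
gripper_force: 50.0
```

>>> arm_command([
  [[0, 0, 0.003, 0, 0, 0], [0, 0, 0.002, 0, 0, 0], [0, 0, 0.001, 0, 0, 0], [0, 0, 0, 0, 0, 0]],
])

```text
clock: 46.3
position: [0.513, -0.3007, 0.0729]
ee_rot: [-3.14, 0.09, -0.001]
force: [-2.1, 0.2, 11.3]
width: 0.101
gripper_force: 50.0
```

Home. The last plate is at about (560.7, −423.6).

>>> arm_command([
  [[0, 0, -0.001, 0, 0, 0], [0, 0, 0, 0, 0, 0], [0, 0, 0, 0, 0, 0], [0, 0, 0, 0, 0, 0], [0, 0, -0.02, 0, 0, 0], [0, 0, -0.035, 0, 0, 0], [0, 0, 0, 0, 0, 0], [0, 0, 0, 0, 0, 0]],
], jaw=0.04)

```text
clock: 47.3
position: [0.5125, -0.3006, 0.1277]
ee_rot: [-3.139, 0.09, 0.001]
force: [-0.3, 0.1, -0.4]
width: 0.438
gripper_force: 0.0
```

```bash
python3 - <<'E'
from h import *
plan((560.5,-423.6,115),down(-5.8),6)
E
```

```text
6 x [0.0095, 0.0198, 0.0021, -0.0001, 0.0001, 0.0073]
```

>>> arm_command([
  [[0.0095, 0.0198, 0, 0, 0, 0.0073], [0.0095, 0.0198, 0, 0, 0, 0.0073], [0.0095, 0.0198, 0, 0, 0, 0.0073], [0.0095, 0.0198, 0.004, 0, 0, 0.0073], [0.0095, 0.0198, 0.004, 0, 0, 0.0073], [0.0095, 0.0198, 0.004, 0, 0, 0.0073], [0, 0, 0, 0, 0, 0], [0, 0, 0, 0, 0, 0], [0, 0, 0, 0, 0, 0], [0, 0, 0, 0, 0, 0]],
])

```text
clock: 48.55
position: [0.5607, -0.4227, 0.1162]
ee_rot: [-3.137, 0.158, -0.0]
force: [1.2, -0.5, 0.3]
width: 0.437
gripper_force: 0.0
```

>>> arm_command([
  [[0, 0, 0.0142, 0, 0, 0], [0, 0, 0.0142, 0, 0, 0], [0, 0, 0.0142, 0, 0, 0], [0, 0, 0, 0, 0, 0], [0, 0, 0, 0, 0, 0]],
])

```text
clock: 49.18
position: [0.5608, -0.4234, 0.0734]
ee_rot: [-3.137, 0.159, -0.0]
force: [0.7, -0.5, -0.1]
width: 0.437
gripper_force: 0.0
```

>>> arm_command([
  [[0, 0, 0, 0, 0, 0], [0, 0, 0, 0, 0, 0], [0, 0, 0, 0, 0, 0], [0, 0, 0, 0, 0, 0], [0, 0, 0, 0, 0, 0], [0, 0, 0, 0, 0, 0]],
], jaw=0.0)

```text
clock: 49.92
position: [0.5607, -0.4233, 0.0735]
ee_rot: [-3.137, 0.159, -0.0]
force: [-0.5, 0.7, 2.3]
width: 0.107
gripper_force: 50.0
```

```bash
python3 - <<'E'
from h import *
s=arm.observe(); p=s["position"]*1000; print(p,s["force"],s["width"])
a=plan(p+[0,0,55],R.from_rotvec(s["ee_rot"]),2)
plan((558.7,-303.4,112),down(-3.3),5,a)
E
```

```text
[ 560.68641177 -423.33726502   73.49334319] [-0.52410752  0.6708629   2.3324779 ] 0.10656096986638655
2 x [0.0, -0.0, -0.0275, 0.0, 0.0, 0.0]
5 x [-0.0024, -0.0239, 0.0033, -0.0001, -0.0, -0.0087]
```

>>> arm_command([
  [[0, 0, -0.0275, 0, 0, 0], [0, 0, -0.0275, 0, 0, 0], [-0.0024, -0.0239, 0.0033, 0, 0, -0.0087], [-0.0024, -0.0239, 0.0033, 0, 0, -0.0087], [-0.0024, -0.0239, 0.0033, 0, 0, -0.0087], [-0.0024, -0.0239, 0.0033, 0, 0, -0.0087], [-0.0024, -0.0239, 0.0033, 0, 0, -0.0087], [0, 0, 0, 0, 0, 0], [0, 0, 0, 0, 0, 0], [0, 0, 0, 0, 0, 0]],
])

```text
clock: 51.18
position: [0.5585, -0.3046, 0.112]
ee_rot: [3.14, -0.093, 0.0]
force: [0.6, -0.0, -0.2]
width: 0.102
gripper_force: 50.0
```

```bash
python3 - <<'E'
from h import *
plan((558.7,-303.6,98),down(-3.3),1)
E
```

```text
1 x [0.0001, -0.001, 0.014, 0.0, -0.0001, -0.0017]
```

>>> arm_command([
  [[0, -0.001, 0.006, 0, 0, 0], [0, 0, 0.006, 0, 0, 0], [0, 0, 0.002, 0, 0, 0], [0, 0, 0, 0, 0, 0], [0, 0, 0.003, 0, 0, 0], [0, 0, 0.002, 0, 0, 0], [0, 0, 0, 0, 0, 0]],
])

```text
clock: 52.05
position: [0.5593, -0.3027, 0.0934]
ee_rot: [-3.14, 0.091, -0.002]
force: [-0.3, -0.5, 2.8]
width: 0.101
gripper_force: 50.0
```

>>> arm_command([
  [[0, 0, 0.003, 0, 0, 0], [0, 0, 0, 0, 0, 0]],
])

```text
clock: 52.3
position: [0.5592, -0.3025, 0.0902]
ee_rot: [-3.14, 0.091, -0.002]
force: [1.5, -1.3, 2.1]
width: 0.102
gripper_force: 50.0
```

>>> arm_command([
  [[0, 0.0002, 0.003, 0, 0, 0], [0, 0, 0.003, 0, 0, 0], [0, 0, 0.003, 0, 0, 0], [0, 0, 0.003, 0, 0, 0], [0, 0, 0, 0, 0, 0]],
])

```text
clock: 52.92
position: [0.5584, -0.3024, 0.0773]
ee_rot: [-3.139, 0.091, 0.001]
force: [1.5, -2.8, -2.4]
width: 0.105
gripper_force: 50.0
```

>>> arm_command([
  [[0, 0, 0.003, 0, 0, 0], [0, 0, 0.002, 0, 0, 0], [0, 0, 0, 0, 0, 0]],
])

```text
clock: 53.3
position: [0.5588, -0.3026, 0.0733]
ee_rot: [-3.14, 0.091, -0.0]
force: [-1.4, -1.3, 5.8]
width: 0.106
gripper_force: 50.0
```

>>> arm_command([
  [[0, 0, 0.001, 0, 0, 0], [0, 0, 0, 0, 0, 0]],
])

```text
clock: 53.55
position: [0.559, -0.3027, 0.0732]
ee_rot: [-3.14, 0.091, -0.001]
force: [-3.2, -0.8, 15.3]
width: 0.105
gripper_force: 50.0
```

Home. Release, lift away and inspect everything, including the milk pan.

>>> arm_command([
  [[0, 0, -0.001, 0, 0, 0], [0, 0, 0, 0, 0, 0], [0, 0, 0, 0, 0, 0], [0, 0, 0, 0, 0, 0], [0, 0, -0.02, 0, 0, 0], [0, 0, -0.04, 0, 0, 0], [0, 0, -0.05, 0, 0, 0], [0, 0, -0.04, 0, 0, 0]],
], jaw=0.04)

```text
clock: 54.55
position: [0.5589, -0.3026, 0.2249]
ee_rot: [-3.14, 0.091, -0.001]
force: [1.4, -0.0, -0.4]
width: 0.432
gripper_force: 0.0
```

>>> arm_command([
  [[-0.035, 0.035, 0, 0, 0, 0], [-0.035, 0.035, 0, 0, 0, 0], [-0.035, 0.035, 0, 0, 0, 0], [-0.035, 0.035, 0, 0, 0, 0], [-0.035, 0.035, 0, 0, 0, 0], [-0.035, 0.035, 0, 0, 0, 0], [-0.035, 0.035, 0, 0, 0, 0], [-0.035, 0.035, 0, 0, 0, 0], [0, 0, 0, 0, 0, 0]],
])

```text
clock: 55.68
position: [0.2579, -0.569, 0.2224]
ee_rot: [3.139, -0.103, -0.004]
force: [1.0, 0.9, 0.1]
width: 0.437
gripper_force: 0.0
```

```bash
python3 - <<'E'
from h import *
s=arm.observe(); print(s["position"],s["joints"].round(2))
im=cam("side"); P=cloud(im)*1000
for c in((422,-296),(467,-299),(513,-301),(559,-303)):
    m=(abs(P[...,0]-c[0])<20)&(abs(P[...,1]-c[1])<16)&(P[...,2]>72)&(P[...,2]<100); q=P[m]; print(c,len(q),np.round([np.median(q,0),np.percentile(q,85,axis=0)],1).tolist() if len(q) else "")
t=cam("top")
def c(im,b,s):
    x0,y0,x1,y1=b; p=cv2.cvtColor(im["pixels"],cv2.COLOR_RGB2BGR)[y0:y1,x0:x1]; return cv2.resize(p,None,fx=s,fy=s,interpolation=cv2.INTER_CUBIC)
a=c(im,(220,110,460,470),1.65); b=c(t,(150,140,500,300),1.14)
b2=c(t,(225,140,395,265),2.35)
h=594; A=np.zeros((h,396,3),np.uint8); A[:min(h,a.shape[0])]=a[:h]
B=np.zeros((h,400,3),np.uint8); B[:b2.shape[0],:min(400,b2.shape[1])]=b2[:,:400]; B[300:300+b.shape[0],:min(400,b.shape[1])]=b[:,:400]
cv2.imwrite("pics/f.png",np.hstack([A,B]))
E
```

```text
[ 0.25790952 -0.56900989  0.22237322] [ 1.13  0.46 -0.11  1.6   0.06  1.09 -0.63]
(422, -296) 135 [[421.8, -299.0, 81.1], [433.8, -294.4, 82.9]]
(467, -299) 143 [[466.0, -302.4, 81.1], [478.6, -297.6, 83.2]]
(513, -301) 142 [[511.8, -304.7, 80.5], [523.2, -299.3, 82.4]]
(559, -303) 142 [[557.7, -306.5, 80.7], [569.7, -301.6, 82.1]]
```

View pics/f.png

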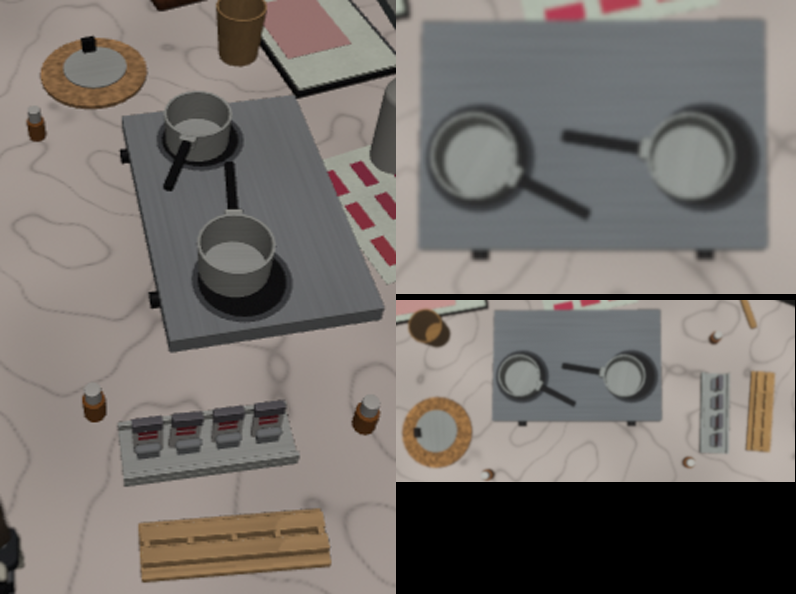

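All four plates stand home in the clips, and the lid and bottles are fine. The milk pan has been knocked towards +y (rim at composite (692,156)), so I'll measure that now.

```bash
python3 - <<'E'
from h import *
im=cam("top"); s=2.35
def f(x,y,z): return ray(im,225+(x+.5)/s-.5,140+(y+.5)/s-.5,z/1000)[:2]
c=f(296,156,85); t=f(170,136,82); r=f(245,148,82); d=t-c; L=np.hypot(*d); a=np.degrees(np.arctan2(d[1],d[0]))
print("milk",c,t,r,L,a); sc=f(84,156,85); st=f(190,214,82); print("sauce",sc,st)
ring=np.array([584.7,-93.8]); print("off",c-ring)
P=cloud(im)*1000
m=(P[...,2]>72)&(P[...,2]<98)&(abs(P[...,0]-c[0])<56)&(abs(P[...,1]-c[1])<56); q=P[m][:,:2].astype(np.float32); print(cv2.minEnclosingCircle(q),q.mean(0))
sd=cam("side"); P=cloud(sd)*1000
m=(P[...,2]>79)&(P[...,2]<92)&(abs(P[...,0]-c[0])<56)&(abs(P[...,1]-c[1])<56); q=P[m][:,:2].astype(np.float32); print("side",cv2.minEnclosingCircle(q),cv2.fitEllipse(cv2.convexHull(q)))
u=d/L; g=c+u*112; print("grip",g)
for yaw in (a,a+180): plan((*g,190),down(yaw))
E
```

```text
milk [578.79591084 -75.57543946] [605.41048914  68.8249041 ] [589.67323991 -17.35467735] 146.8325406685228 79.55695444034474
sauce [583.73336522 168.04135811] [514.68012782  46.96858545]
off [-5.90408916 18.22456054]
((582.000244140625, -69.95758819580078), 53.23054885864258) [585.0135  -70.10192]
side ((580.9656982421875, -72.97467803955078), 54.855369567871094) ((578.1036987304688, -74.3050537109375), (97.03722381591797, 107.4889144897461), 166.61036682128906)
grip [599.09681114  34.56934456]
16 x [0.0424, -0.02, 0.0021, -0.0001, -0.0001, -0.0903]
16 x [-0.0163, -0.0457, 0.0021, -0.0001, 0.0001, 0.1061]
```

The milk pan is about 20 mm off in y, and its handle is at 79.6°. I'll grip the handle and drag the pan back.

>>> arm_command([
  [[0.0424, -0.02, 0.002, 0, 0, -0.0903], [0.0424, -0.02, 0.002, 0, 0, -0.0903], [0.0424, -0.02, 0.002, 0, 0, -0.0903], [0.0424, -0.02, 0.002, 0, 0, -0.0903], [0.0424, -0.02, 0.002, 0, 0, -0.0903], [0.0424, -0.02, 0.002, 0, 0, -0.0903], [0.0424, -0.02, 0.002, 0, 0, -0.0903], [0.0424, -0.02, 0.002, 0, 0, -0.0903]],
], jaw=0.055, newtons=25)

```text
clock: 56.88
position: [0.5458, -0.3266, 0.207]
ee_rot: [-2.966, -1.033, -0.001]
force: [-0.3, -0.3, 0.2]
width: 0.596
gripper_force: 0.0
```

>>> arm_command([
  [[0.0424, -0.02, 0.002, 0, 0, -0.0903], [0.0424, -0.02, 0.002, 0, 0, -0.0903], [0.0424, -0.02, 0.002, 0, 0, -0.0903], [0.0424, -0.02, 0.002, 0, 0, -0.0903], [0.0424, -0.02, 0.002, 0, 0, -0.0903], [0.0424, -0.02, 0.002, 0, 0, -0.0903], [0.0424, -0.02, 0.002, 0, 0, -0.0903], [0.0424, -0.02, 0.002, 0, 0, -0.0903], [0, 0, 0, 0, 0, 0], [0, 0, 0, 0, 0, 0]],
])

```text
clock: 58.12
position: [0.5985, 0.034, 0.1913]
ee_rot: [-2.414, -2.01, -0.0]
force: [-0.7, 0.0, -0.3]
width: 0.6
gripper_force: 0.0
```

```bash
python3 - <<'E'
from h import *
print(arm.observe()["position"],arm.observe()["joints"].round(2))
plan((599.1,34.5,80),down(79.6),4)
E
```

```text
[0.59852061 0.03399709 0.19130602] [ 0.25  0.51 -0.57  1.67  0.31  1.05 -0.6 ]
4 x [0.0001, 0.0001, 0.0278, -0.0, -0.0001, -0.0002]
```

>>> arm_command([
  [[0, 0, 0.0278, 0, 0, 0], [0, 0, 0.0278, 0, 0, 0], [0, 0, 0.0278, 0, 0, 0], [0, 0, 0.0278, 0, 0, 0], [0, 0, 0, 0, 0, 0], [0, 0, 0, 0, 0, 0]],
])

```text
clock: 58.88
position: [0.5993, 0.0329, 0.0809]
ee_rot: [2.417, 2.007, 0.002]
force: [0.4, 0.4, -0.1]
width: 0.601
gripper_force: 0.0
```

>>> arm_command([
  [[0, 0, 0, 0, 0, 0], [0, 0, 0, 0, 0, 0], [0, 0, 0, 0, 0, 0], [0, 0, 0, 0, 0, 0], [0, 0, 0, 0, 0, 0], [0, 0, 0, 0, 0, 0]],
], jaw=0.0)

```text
clock: 59.62
position: [0.5987, 0.0334, 0.08]
ee_rot: [-2.415, -2.008, -0.001]
force: [0.5, -0.2, 1.5]
width: 0.149
gripper_force: 25.0
```

>>> arm_command([
  [[-0.0038, 0.0015, 0, 0, 0, 0], [-0.0038, 0.0015, 0, 0, 0, 0], [-0.0038, 0.0015, 0, 0, 0, 0], [-0.0038, 0.0015, 0, 0, 0, 0], [-0.0038, 0.0015, 0, 0, 0, 0], [0, 0, 0, 0, 0, 0], [0, 0, 0, 0, 0, 0]],
])

```text
clock: 60.5
position: [0.6026, 0.0126, 0.08]
ee_rot: [2.416, 2.008, -0.0]
force: [1.1, 0.1, 1.5]
width: 0.148
gripper_force: 25.0
```

```bash
python3 - <<'E'
from h import *
s=arm.observe(); print(s["position"],s["width"],s["force"])
sd=cam("side"); P=cloud(sd)*1000
c=(582,-95)
m=(P[...,2]>79)&(P[...,2]<92)&(abs(P[...,0]-c[0])<56)&(abs(P[...,1]-c[1])<60); q=P[m][:,:2].astype(np.float32); print("side",cv2.minEnclosingCircle(q),cv2.fitEllipse(cv2.convexHull(q)))
E
```

```text
[0.6026047  0.01255446 0.07995969] 0.14766836025831506 [1.08838891 0.05870554 1.52674411]
side ((582.7859497070312, -90.86811828613281), 56.649688720703125) ((582.07958984375, -93.38809967041016), (96.5072021484375, 110.78368377685547), 166.7012481689453)
```

The milk pan is back at (582, −93), which is on its ring. Release and retreat.

>>> arm_command([
  [[0, 0, 0, 0, 0, 0], [0, 0, 0, 0, 0, 0], [0, 0, 0, 0, 0, 0], [0, 0, 0, 0, 0, 0], [0, 0, -0.03, 0, 0, 0], [0, 0, -0.04, 0, 0, 0], [0, 0, -0.05, 0, 0, 0]],
], jaw=0.055)

```text
clock: 61.42
position: [0.6018, 0.013, 0.2004]
ee_rot: [-2.414, -2.007, 0.002]
force: [0.7, -0.2, -0.3]
width: 0.597
gripper_force: 0.0
```

>>> arm_command([
  [[-0.04, -0.03, 0, 0, 0, 0], [-0.04, -0.03, 0, 0, 0, 0], [-0.04, -0.03, 0, 0, 0, 0], [-0.04, -0.03, 0, 0, 0, 0], [-0.04, -0.03, 0, 0, 0, 0], [-0.04, -0.03, 0, 0, 0, 0], [-0.04, 0, 0, 0, 0, 0], [-0.04, 0, 0, 0, 0, 0], [-0.04, 0, 0, 0, 0, 0], [0, 0, 0, 0, 0, 0]],
])

```text
clock: 62.68
position: [0.3587, -0.3108, 0.1996]
ee_rot: [-2.421, -2.002, 0.0]
force: [0.1, 0.7, -0.2]
width: 0.598
gripper_force: 0.0
```

```bash
python3 - <<'E'
from h import *
s=arm.observe(); print(s["position"])
for n in("top","side"):
    im=cam(n); P=cloud(im)*1000
    for k,c in(("milk",(582,-95)),("sauce",(587,173))):
        m=(P[...,2]>77)&(P[...,2]<93)&(abs(P[...,0]-c[0])<56)&(abs(P[...,1]-c[1])<56); q=P[m][:,:2].astype(np.float32); print(n,k,len(q),cv2.minEnclosingCircle(q) if len(q) else "")
    g=cv2.cvtColor(im["pixels"],cv2.COLOR_RGB2GRAY)
    m=(g<60)&(P[...,2]>66)&(P[...,2]<95)&(P[...,0]>470)&(P[...,0]<760)&(P[...,1]>-40)&(P[...,1]<140)
    nn,l,st,_=cv2.connectedComponentsWithStats(m.astype(np.uint8))
    for i in range(1,nn):
        if st[i][4]>25: q=P[l==i]; print(" handle",st[i][4],q.min(0).round(),q.max(0).round())
    for c in((422,-296),(467,-299),(513,-301),(559,-303)):
        m=(abs(P[...,0]-c[0])<20)&(abs(P[...,1]-c[1])<16)&(P[...,2]>72)&(P[...,2]<100); print(" plate",m.sum(),np.percentile(P[m][:,2],85).round(1) if m.any() else "")
E
```

```text
[ 0.35866472 -0.31078304  0.19958326]
top milk 219 ((586.5391235351562, -90.33038330078125), 54.08322525024414)
top sauce 238 ((582.0117797851562, 167.46078491210938), 59.62944793701172)
 handle 121 [589. -34.  76.] [612.  50.  88.]
 handle 120 [514.  46.  77.] [561. 124.  87.]
 plate 62 83.6
 plate 60 84.1
 plate 59 83.7
 plate 64 84.4
side milk 422 ((579.8080444335938, -92.29310607910156), 55.24525451660156)
side sauce 318 ((576.750244140625, 168.70848083496094), 57.88968276977539)
 handle 199 [507.  37.  71.] [561. 125.  86.]
 handle 175 [586. -38.  72.] [612.  52.  87.]
 plate 139 82.9
 plate 142 83.5
 plate 133 82.3
 plate 140 82.1
```

```bash
python3 -c "
from cell import arm; print(arm.sign_off())"
```

```text
the job is handed in; nothing more can be done
None
```

The job is handed in: both handles are swung in over the hob, the lid is right way up on the mat, all four plates are home in their clips, the milk pan (knocked aside during the run) is back on its ring, and the pigment bottles were left untouched.

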